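# Load the airbrush compressor's battery

## Task

Take the fat cell from the charger and load it into the airbrush compressor's sloping battery bay: flat end against the spring, button end rocked down inside the retaining lip, until it is fully home. Let go of it and then shut the bay's cover completely. Leave the slim cell and the make-up on the table where they are.

Things in the scene. Friction and masses are not known exactly. Their poses are not given: they have to be found in the camera images.
- cell_center (a point): Centre of the fat rechargeable cell to load: a grey cylinder 26 mm in diameter, 65 mm long over all, 95 g; x runs along it towards the button end. It lies level, axis 37 mm above the table, in one of the charger's cradles. Grip it across the middle: the saddles leave the middle 38 mm of its length free on both sides, down to the charger's deck 25 mm below its axis.
- cell_button (a point): Middle of the cell's button-end face (the button is 10 mm across, stands out 2.5 mm, beside a white band), 32.5 mm from the centre; the other end is flat, bare steel.
- charger: Low black charger, fixed, 105 x 150 mm, deck 12 mm high; two grey V cradles along its x axis, centred 38 mm to either side (y) of its middle. Origin: centre of its underside. Which cradle holds which cell varies; button ends point to the charger's +x.
- slim_center (a point): Centre of the slim cell, 18 mm in diameter and 65 mm long, that lies in the other cradle: the wrong size, leave it there.
- compressor: White wedge-shaped airbrush compressor, fixed, 135 x 132 mm, its deck sloping up at 25 degrees towards the robot's left, turned by up to 45 degrees towards the robot and carrying the grey battery bay: spring at the low end, lip and cover hinge at the high end. Origin: centre of its underside.
- bay_seat (a point): Where the centre of the seated cell must be. x runs up the slope along the bay, from spring to lip, y across, z square to the slope. Two V saddles (x -40 to -18 and +18 to +32 mm, 34 mm wide) centre the cell; between them the sides are open for fingers down to the deck at z -35 mm. The gap between free spring and lip is 61 mm, shorter than the cell.
- lip_top (a point): Middle of the inner top edge of the retaining lip, at x +32.5, z -1 mm in the bay_seat frame: a wall across the bay, 30 mm wide, 4 thick. The button end is rocked down inside it (the spring side) and then bears on it.
- hood_edge (a point): Middle of the edge of the hood over the spring, at x -30.5, z +16 mm in the bay_seat frame: its underside; it is 3 mm thick, 36 wide, and reaches back over the spring to the housing. The cell's flat end must go in low under it, with the button end raised about 15 to 20 degrees, pressing the spring back.
- spring (a joint): How far the spring's contact disc is pressed in (towards -x of the bay), m: 0 free, 0.004 with the cell seated, 0.013 at its stop. The disc is 16 mm across, centred on the bay's axis; its face is at x -28.5 mm in the bay_seat frame when free. Spring force is about 2.8 N + 0.7 N per mm.
- lid (a joint): Bay cover, a flat black plate 102 mm long, 62 wide, 4 thick, on a hinge across the upper end of the bay: 0 is shut, grows as it opens; starts about upright at 1.85 to 2.2 rad. A light friction hinge (under 1 N at the edge) that stays where it is left. Push it from behind, down over the bay.
- lid_hinge (a point): Middle of the cover's hinge pin, at x +55.5, z +21 mm in the bay_seat frame. Its frame turns with the cover: -x points along the plate to its free edge, z square to the plate on its outer side; the plate's outer face is at z +5 mm.
- lid_edge (a point): Middle of the cover's free edge, 102 mm from the hinge pin.
- foundation: Bystander: foundation bottle, 38 mm across, 115 tall, black cap. Origin: centre of its underside.
- mist: Bystander: clear spray-mist bottle, 34 mm across, 105 tall. Origin: centre of its underside.
- brush: Bystander: stubby black make-up brush standing on its handle, 48 mm across, 76 tall. Origin: centre of its underside.
- lipstick: Bystander: lipstick tube, 22 mm across, 76 tall, standing. Origin: centre of its underside.
- cream: Bystander: cream jar, 52 mm across, 38 tall. Origin: centre of its underside.
- compact: Bystander: flat square black powder compact, 62 x 62 x 14 mm. Origin: centre of its underside.

How it is judged (in metres and radians):
On the way, in this order (a step that is already met when the one before it is completed fails the run):
1. the fat cell is fully home in the bay, button end at the lip, and let go, with the cover still open (x of cell_center in the frame of bay_seat between -0.003 and 0.003 m and y of cell_center in the frame of bay_seat between -0.003 and 0.003 m and z of cell_center in the frame of bay_seat between -0.003 and 0.003 m and angle between the x axis of cell_center and the x axis of bay_seat, either way round below 0.08 rad and x of cell_button in the frame of bay_seat above 0.025 m and value of joint spring above 0.0015 m and value of joint lid above 0.5 rad and contact force between the fingers and cell below 0.1 N), for 0.2 s.
2. the cover is shut (value of joint lid below 0.06 rad), for 0.2 s.
At the end, for the whole second after the job is handed in: The fat cell is at rest in the bay: its centre within 3 mm of the seat along each bay axis, its axis within 0.08 rad of the bay's, button end at the lip, the spring pressed in by at least 1.5 mm; the cover is shut to within 0.06 rad (x of cell_center in the frame of bay_seat between -0.003 and 0.003 m and y of cell_center in the frame of bay_seat between -0.003 and 0.003 m and z of cell_center in the frame of bay_seat between -0.003 and 0.003 m and angle between the x axis of cell_center and the x axis of bay_seat, either way round below 0.08 rad and x of cell_button in the frame of bay_seat above 0.025 m and value of joint spring above 0.0015 m and value of joint lid below 0.06 rad and linear speed of cell below 0.02 m/s); the robot touches nothing.
It fails at once if the slim cell is moved by more than 20 mm (distance of slim_center from where it was at the start of the episode above 0.02 m).
It fails at once if a make-up item on the table is moved by more than 40 mm (distance of any of foundation, mist, brush, lipstick, cream, compact from where it was at the start of the episode above 0.04 m).
It also fails if it takes over 58 s, if anything falls off the work surface, if the arm or the gripper's body presses on something with over 40 N, if the wrist force passes 120 N, or if a joint passes its speed limit or range.

## Robot

A 7-joint arm with a two-finger parallel gripper is mounted at the origin on the work surface. World frame = base frame: x ahead of the robot, y to its left, z up, the work surface at z = 0. Lengths are in m, angles in degrees, forces in N, time in s.
With the tool pointing down it reaches from about 0.425 to 1.025 m from the base axis. Payload 3.6 kg.
Tool frame: the origin (TCP) lies at the very end of the fingers, on their centre line; the grasp point (between the pads) lies manip.grip_point_offset behind it (manip.grip_point_offset is the distance from the TCP to the grasp point, in m); z points along the fingers, y is the line along which they close (so a half turn about z gives the same grasp; the last joint's range is limited). The gripper opens to 85 mm and grips with 20 to 120 N. Pads are 22 mm wide; open, the fingers measure 114 mm over their backs; the gripper's body (76 mm by 85 mm) begins 54 mm behind the grasp point. The pads swing forward as they close: fully open they stand 13 mm farther back than shut.
Start: joints at [-76.175, 33.873, 2.773, 92.16, -1.908, 54.013, -1.931], TCP at [0.238, 0.685, 0.231] pointing down, gripper open.
Joint ranges: [-153.93, 153.93], [-27.13, 128.08], [-72.61, 78.16], [10.71, 143.7], [-87.88, 267.88], [4.46, 118.87], [-176.78, 176.78]. Speed limits (degrees/s): [147.25, 147.25, 180, 180, 180, 180, 180].

## Interface

Orientations are given as a 3x3 rotation matrix whose columns are the frame's x, y, z axes.
In Python, from workcell import telemetry, cams, manip gives the robot as it stands.
- The arm moves only by the tool servo_tool, never from a script. Its argument "series" is a list of rows, each a list of 7 numbers: the shift along the world's x, y, z as a fraction of full scale, then the turn, a rotation vector about the world's x, y, z as a fraction of full scale, then the closure in counts, from 0 (fully open) to 255 (shut). In form: [[x, y, z, wx, wy, wz, claw], ...]. A call has 1 to 12 rows; each row is the pose to reach, as a shift and turn from the pose commanded when the call began; what a row does not reach only later rows make up. Full scale, the value 1, is 0.5 m for a shift and 120 degrees for a turn. A row lasts 1/10 s, in which the tool goes at most 50 mm and 8.59 degrees, less where a joint would pass 70% of its speed; a pose out of reach is approached as far as the arm can. A call with a number of a shift or a turn outside -1 to 1 is refused whole. A call with a gripper value outside its range is refused whole. The fingers move at their own pace and stop on an object; the grip force is fixed at half the most. Time passes only in rows, so rows that repeat a pose let the fingers close. It gives the time, the measured TCP pose, the force, the opening and the grip force at its end, in the units of the state.
- telemetry.state(): the state, without advancing time (a new reading comes with each control period).
- cams.get_image(name): name is "side" or "top" or "wrist"; returns the picture (480x640x3 uint8, red, green, blue); there is no depth.
- cams.camera_params(name): a dict with "camera_matrix" (3x3 intrinsics, pixels), "origin" and "rotation" of the camera in the world. Camera axes: x right, y up, looking along -z (the intrinsics and any distortion apply to the point x, -y, -z); pixel columns grow to the right and rows downward; lengths in m; the calibration is good to about 2 mm. The wrist camera is an equidistant fisheye: a pixel r from the principal point sees the ray r / f radians off the axis. A picture is of the moment at which its call begins: read the wrist's pose just before it. camera_params takes no time and is no camera call; for the wrist camera it gives the pose at the moment of the call.
- manip.finish_job(): hands the job in; it is judged then, once.
The state is a dict: "t": time; "joint_pos": joint angles; "qd": joint speeds; "joint_torque": joint torques, N m; "eef_pos": TCP position; "eef_rot": TCP orientation; "ft_force": force on the tool from outside, world axes, zero at the start; "torque": the same for the moment, N m; "width": finger opening in m; "grasp_force": force on a finger pad.
Only numpy, scipy, OpenCV 4.12 (cv2) and the standard library are available. Lean on these libraries where they do the work, as an engineer would, in place of code of your own. Each camera call takes 0.05 s, during which the arm holds its last target. There are 200 camera calls.

## Working session

There is one attempt and no reset: what is moved stays moved. The work goes in short steps, Python scripts to look and compute and a tool call to move; the robot and the scene stay as the last step left them, time stands still between calls to the robot, and variables do not carry over. Pictures are saved under pics/ and viewed, at most 10 in all, crops included, and the job is handed in when it is done.

Besides the shell and the picture viewer there is one more tool, called after "Emit:" as name(argument=value, ...) on one line, values as JSON. servo_tool: Moves the arm, as the interface text tells. Its arguments: {"type":"object","properties":{"series":{"type":"array"}},"required":["series"]}

```bash
mkdir -p pics; ls; python3 - <<'E'
from workcell import telemetry, cams, manip
import cv2, numpy as np
np.set_printoptions(precision=4,suppress=True)
s=telemetry.state(); print(s); print(manip.grip_point_offset)
for n in ("top","side"):
    cv2.imwrite(f"pics/{n}0.png",cams.get_image(n)[:,:,::-1]); print(n,cams.camera_params(n))
print(cams.camera_params("wrist"))
E
```

```text
pics
{'t': 0.0, 'joint_pos': array([-76.1741,  33.9252,   2.7661,  92.238 ,  -1.9088,  54.0141,
        -1.932 ]), 'qd': array([ 0.0166,  0.0322, -0.1029, -0.0086,  0.0514,  0.0802, -0.0168]), 'joint_torque': array([  0.0005, -54.8706,   1.5465, -19.8127,   0.0093,   0.0088,
        -0.    ]), 'eef_pos': array([0.2379, 0.6839, 0.2301]), 'eef_rot': array([[-0.9445,  0.3285, -0.0007],
       [ 0.3285,  0.9445, -0.0022],
       [-0.0001, -0.0023, -1.    ]]), 'ft_force': array([-0.0061,  0.5061, -1.3422]), 'torque': array([ 0.0098, -0.072 , -0.0365]), 'grasp_force': 0.0, 'width': 0.0853466160326363}
0.0187
top {'camera_matrix': array([[440.3694,   0.    , 321.747 ],
       [  0.    , 440.3694, 239.5726],
       [  0.    ,   0.    ,   1.    ]]), 'origin': array([0.5024, 0.0442, 0.9895]), 'rotation': array([[-0.0123,  0.9971, -0.0757],
       [-0.9998, -0.0109,  0.0187],
       [ 0.0178,  0.0759,  0.997 ]])}
side {'camera_matrix': array([[550.5646,   0.    , 322.6677],
       [  0.    , 550.5646, 246.1097],
       [  0.    ,   0.    ,   1.    ]]), 'origin': array([ 0.2502, -0.4608,  0.8594]), 'rotation': array([[ 0.7982,  0.4748, -0.3707],
       [-0.6023,  0.6157, -0.5081],
       [-0.013 ,  0.6289,  0.7774]])}
{'camera_matrix': array([[371.6483,   0.    , 325.886 ],
       [  0.    , 371.6483, 238.1559],
       [  0.    ,   0.    ,   1.    ]]), 'origin': array([0.1643, 0.7099, 0.3731]), 'rotation': array([[ 0.3286, -0.8987, -0.2904],
       [ 0.9445,  0.3119,  0.1036],
       [-0.0026, -0.3084,  0.9513]])}
```

View pics/top0.png

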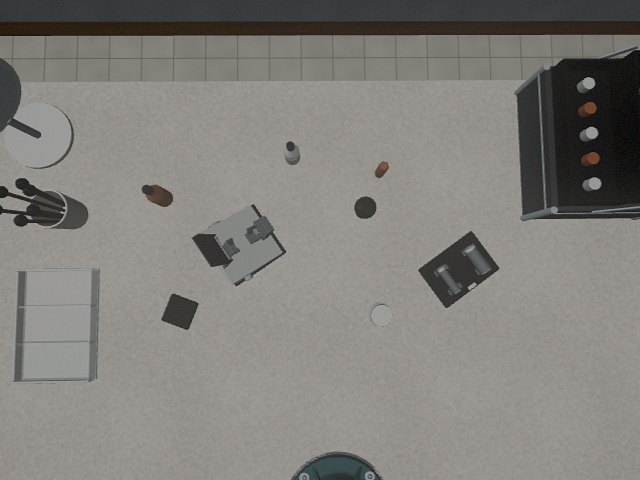

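View pics/side0.png

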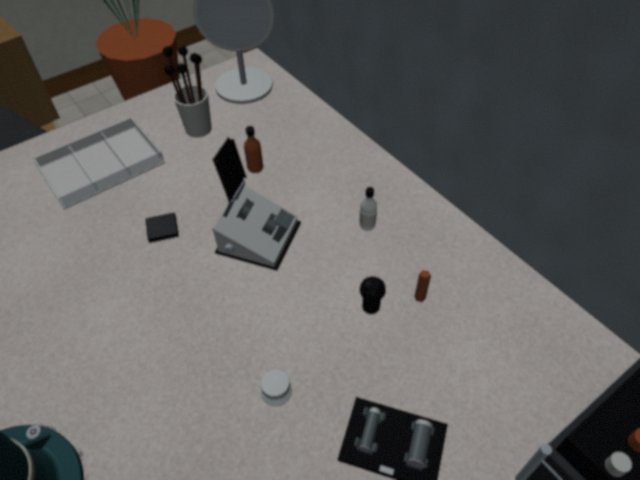

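The top view shows the charger around (458,268), with the fat cell in its upper-right cradle (478,260) and the slim one at (447,280). The compressor is at (240,245), with its lid at the left (211,250). I'll write the helpers and get rough positions.

```bash
cat > h.py <<'E'
import numpy as np, cv2
from scipy.spatial.transform import Rotation as R
from scipy.optimize import least_squares
from workcell import telemetry, cams, manip
np.set_printoptions(precision=4,suppress=True,linewidth=150)
def proj(P,cp,fish):
    p=(np.atleast_2d(P)-cp["origin"])@cp["rotation"]; p=p*[1,-1,-1]
    K=cp["camera_matrix"]
    if fish:
        r=np.linalg.norm(p[:,:2],axis=1); th=np.arctan2(r,p[:,2]); d=p[:,:2]*(th/np.maximum(r,1e-9))[:,None]
    else: d=p[:,:2]/p[:,2:]
    return d*[K[0,0],K[1,1]]+K[:2,2]
def ray(uv,cp,fish):
    K=cp["camera_matrix"]; d=(np.atleast_2d(uv)-K[:2,2])/[K[0,0],K[1,1]]
    if fish:
        th=np.linalg.norm(d,axis=1); d=np.c_[d*(np.sin(th)/np.maximum(th,1e-9))[:,None],np.cos(th)]
    else: d=np.c_[d,np.ones(len(d))]
    return (d*[1,-1,-1])@cp["rotation"].T
def plane(uv,z,cp,fish=False):
    d=ray(uv,cp,fish); return cp["origin"]+d*((z-cp["origin"][2])/d[:,2])[:,None]
def snap(n,name):
    import pickle
    cp=cams.camera_params(n); im=cams.get_image(n); cv2.imwrite(f"pics/{name}.png",im[:,:,::-1]); pickle.dump(cp,open(f"pics/{name}.pkl","wb")); return im,cp
E
python3 - <<'E'
from h import *
cp=cams.camera_params("top")
print(plane([(470,232),(498,269),(447,306),(419,270)],0.012,cp))
print(plane([(478,260),(447,280)],0.037,cp))
print(plane([(252,205),(285,251),(237,285),(193,237)],0.03,cp), plane([(240,245)],.05,cp))
print(plane([(171,203),(291,160),(365,207),(378,176),(380,315),(180,311)],0.01,cp))
s=telemetry.state(); w=cams.camera_params("wrist")
print("cam in tool",s["eef_rot"].T@(w["origin"]-s["eef_pos"]),"\n",s["eef_rot"].T@w["rotation"])
E
```

```text
[[ 0.59   -0.307   0.012 ]
 [ 0.5065 -0.3667  0.012 ]
 [ 0.4262 -0.2495  0.012 ]
 [ 0.5064 -0.1896  0.012 ]]
[[ 0.5265 -0.3132  0.037 ]
 [ 0.484  -0.2439  0.037 ]]
[[0.653  0.1781 0.03  ]
 [0.5512 0.1065 0.03  ]
 [0.4788 0.2105 0.03  ]
 [0.584  0.3061 0.03  ]] [[0.5641 0.2009 0.05  ]]
[[ 0.6623  0.3612  0.01  ]
 [ 0.7578  0.093   0.01  ]
 [ 0.6492 -0.0724  0.01  ]
 [ 0.7196 -0.1032  0.01  ]
 [ 0.4084 -0.1008  0.01  ]
 [ 0.4232  0.3383  0.01  ]]
cam in tool [ 0.078  -0.     -0.1429] 
 [[-0.0002  0.9513  0.3082]
 [ 1.      0.      0.0006]
 [ 0.0005  0.3082 -0.9513]]
```

Emit:
servo_tool(series=[[0.1,-0.1,0.2,0,0,-0.1,0],[0.72,-1,0.2,0,0,-0.333,0],[0.72,-1,0.2,0,0,-0.333,0],[0.72,-1,0.2,0,0,-0.333,0],[0.72,-1,0.2,0,0,-0.333,0],[0.72,-1,0.2,0,0,-0.333,0],[0.72,-1,0.2,0,0,-0.333,0],[0.72,-1,0.2,0,0,-0.333,0],[0.72,-1,0.2,0,0,-0.333,0],[0.72,-1,0.2,0,0,-0.333,0],[0.72,-1,0.2,0,0,-0.333,0],[0.72,-1,0.2,0,0,-0.333,0]])

```text
t: 1.3
eef_pos: [0.5753, 0.2159, 0.3271]
eef_rot: [[-0.513, 0.858, -0.001], [0.858, 0.513, -0.0], [0.0, -0.001, -1.0]]
ft_force: [0.6, 0.9, -0.2]
width: 0.0854
grasp_force: 0.0
```

Emit:
servo_tool(series=[[0,-0.1,0,0,0,0,0],[0,-0.1,0,0,0,0,0],[0,-0.1,0,0,0,0,0],[0,-0.1,0,0,0,0,0],[0,-0.1,0,0,0,0,0]])

```text
t: 1.8
eef_pos: [0.5742, 0.17, 0.3269]
eef_rot: [[-0.516, 0.857, -0.001], [0.857, 0.516, 0.001], [0.001, -0.0, -1.0]]
ft_force: [0.3, -0.3, 0.7]
width: 0.0854
grasp_force: 0.0
```

```bash
python3 - <<'E'
from h import *
s=telemetry.state(); print(s["t"],s["joint_pos"],s["eef_pos"],"\n",s["eef_rot"])
snap("wrist","w1")
E
```

```text
1.8 [-36.1242  19.9237  20.4797 103.7915  -8.1584  57.75    18.6598] [0.5742 0.17   0.3269] 
 [[-0.5159  0.8566 -0.0008]
 [ 0.8566  0.5159  0.0006]
 [ 0.0009 -0.0004 -1.    ]]
```

View pics/w1.png

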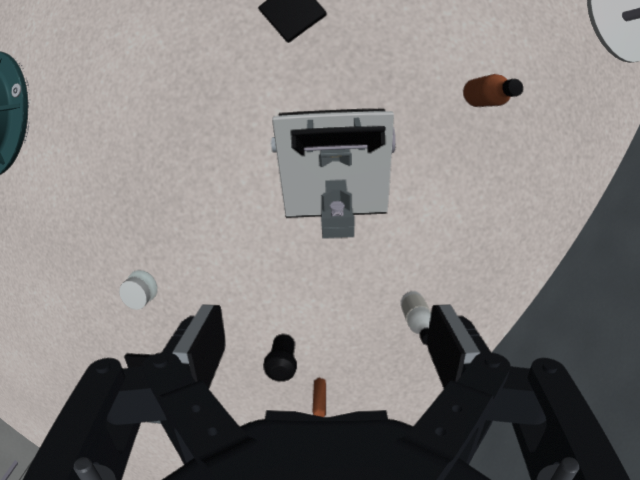

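```bash
python3 - <<'E'
import cv2
im=cv2.imread("pics/w1.png")[95:245,258:408]
im=cv2.convertScaleAbs(im,alpha=1.5)
cv2.imwrite("pics/w1c.png",cv2.resize(im,(600,600),interpolation=cv2.INTER_CUBIC))
E
```

```text
(no output)
```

View pics/w1c.png

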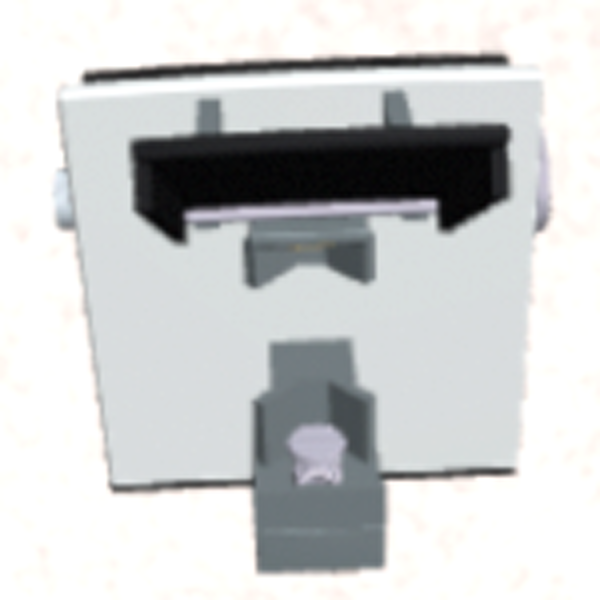

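The wrist view shows the compressor square to the tool, with these features in the crop:
- The lid's free edge is at about (135–510, 140).
- The hinge pin is at about (312,211).
- The upper saddle and lip are at about (310,240).
- The spring disc is at about (318,440), with the hood below it.

I'll take a second viewpoint from the low end.

Emit:
servo_tool(series=[[0.1,-0.18,-0.1,0,0,0,0],[0.1,-0.18,-0.1,0,0,0,0],[0.1,-0.18,-0.1,0,0,0,0],[0.1,-0.18,-0.1,0,0,0,0],[0.1,-0.18,-0.1,0,0,0,0]])

```text
t: 2.35
eef_pos: [0.6247, 0.0799, 0.2773]
eef_rot: [[-0.515, 0.857, -0.0], [0.857, 0.515, 0.001], [0.001, 0.0, -1.0]]
ft_force: [0.1, 0.7, -0.1]
width: 0.0856
grasp_force: 0.0
```

```bash
python3 - <<'E'
from h import *
s=telemetry.state(); print(s["t"],s["joint_pos"],s["eef_pos"],s["qd"].max())
im,cp=snap("wrist","w2")
a=[0.5641,0.2009,0.07]; u=proj(a,cp,True)[0].astype(int); print(u)
x0=max(0,u[0]-75);y0=max(0,u[1]-75); print(x0,y0)
c=cv2.convertScaleAbs(im[y0:y0+150,x0:x0+150,::-1],alpha=1.4)
cv2.imwrite("pics/w2c.png",cv2.resize(c,(600,600),interpolation=cv2.INTER_CUBIC))
E
```

```text
2.35 [-26.1061  25.2709  20.7041 103.1393 -10.9149  53.5549  30.2721] [0.6247 0.0799 0.2773] 0.14674630564383545
[336  62]
261 0
```

View pics/w2c.png

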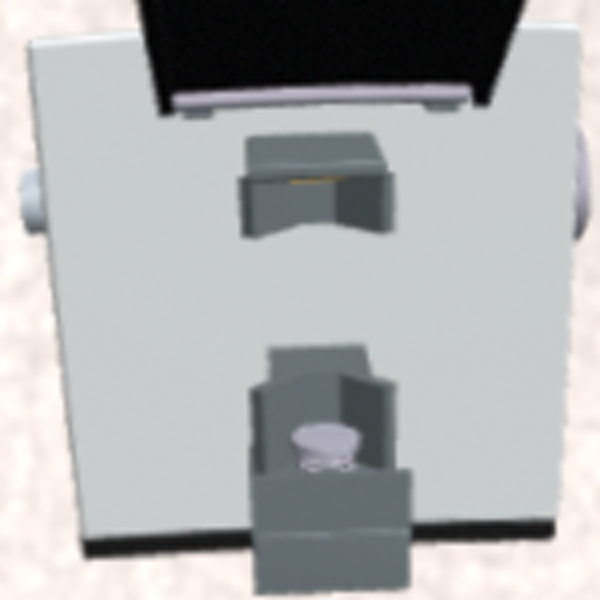

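```bash
cat > fit.py <<'E'
from h import *
import pickle
W={n:pickle.load(open(f"pics/{n}.pkl","rb")) for n in("w1","w2")}
off={"w1":(258,95),"w2":(261,0)}
S=25*np.pi/180
def bayR(yaw,s=S):
    x=np.array([np.cos(yaw)*np.cos(s),np.sin(yaw)*np.cos(s),np.sin(s)]); y=np.array([-np.sin(yaw),np.cos(yaw),0]); return np.c_[x,y,np.cross(x,y)]
def pts(zs,lid,xl,xh,wd):
    c,s=np.cos(lid),np.sin(lid)
    L=lambda x,y,z:(55.5+x*c+z*s, y, 21-x*s+z*c)   # lid frame turned open: -x goes up
    return dict(hl=(-30.5,18,19),hr=(-30.5,-18,19),disc=(-28.5,0,0),ll=(32.5,15,-1),lr=(32.5,-15,-1),
     al=(18,17,zs),ar=(18,-17,zs),bl=(-18,17,zs),br=(-18,-17,zs),pin=(55.5,0,21),
     el=L(-102,31,1),er=L(-102,-31,1),fl=L(-102,31,5),fr=L(-102,-31,5),
     dl=(xh,wd,-35),dr=(xh,-wd,-35),gl=(xl,wd,-35),gr=(xl,-wd,-35))
obs={"w2":dict(hl=(250,472),hr=(411,469),disc=(326,439),ll=(247,176),lr=(383,174),al=(243,238),ar=(391,235),bl=(250,387),br=(396,383),pin=(322,98),dl=(30,42),dr=(580,28),gl=(83,540),gr=(556,522)),
"w1":dict(hl=(255,467),hr=(385,460),disc=(318,437),ll=(250,237),lr=(372,232),al=(247,287),ar=(372,281),bl=(255,402),br=(375,393),pin=(312,211),el=(135,157),er=(508,147),fl=(133,142),fr=(510,127),dl=(65,90),dr=(540,70),gl=(112,485),gr=(520,468))}
def res(p,full=False):
    o,yaw=p[:3],p[3]; P=pts(p[4]*1e3,p[5],p[6]*1e3,p[7]*1e3,p[8]*1e3); B=bayR(yaw,S)
    r=[];k=[]
    for n,d in obs.items():
        for f,uv in d.items():
            u=proj(o+B@np.array(P[f])/1e3,W[n],True)[0]
            r.append(u-(np.array(uv)/4+off[n])); k.append((n,f))
    return (k,np.array(r)) if full else np.ravel(r)
if __name__=="__main__":
    f=least_squares(res,[0.56,0.2,0.09,np.radians(121),0,2.0,-.07,.075,.066],loss="soft_l1",x_scale=[.01]*3+[.02,.005,.1,.01,.01,.01])
    print(f.x,np.degrees(f.x[3]),f.cost)
    for k,r in zip(*res(f.x,True)): print(*k,r.round(2),end=" | ")
    J=f.jac; print("\nsd",np.sqrt(np.diag(np.linalg.inv(J.T@J)))*0.6)
    np.save("bay.npy",f.x)
E
python3 fit.py
```

```text
[ 0.5763  0.1888  0.0784  2.1582 -0.002   2.1362 -0.0727  0.0628  0.0639] 123.65682318634025 19.298492046871473
w2 hl [-0.12  0.03] | w2 hr [-0.19 -0.68] | w2 disc [-0.25 -2.66] | w2 ll [0.45 0.95] | w2 lr [1.03 0.37] | w2 al [-0.07  0.71] | w2 ar [1.32 0.22] | w2 bl [0.03 0.1 ] | w2 br [ 0.17 -0.19] | w2 pin [-0.28 -1.11] | w2 dl [-0.05  0.42] | w2 dr [-0.21 -0.26] | w2 gl [0.3  0.34] | w2 gr [-0.21  0.27] | w1 hl [-0.72  3.65] | w1 hr [0.21 3.98] | w1 disc [-0.51 -1.78] | w1 ll [0.25 0.84] | w1 lr [-0.73  0.88] | w1 al [-0.24 -0.04] | w1 ar [1.18 0.11] | w1 bl [-0.53 -1.01] | w1 br [ 0.41 -0.06] | w1 pin [-0.21 -2.76] | w1 el [0.11 1.41] | w1 er [0.31 0.31] | w1 fl [ 0.35 -0.77] | w1 fr [-0.47 -0.6 ] | w1 dl [-1.35 -0.08] | w1 dr [0.65 0.05] | w1 gl [ 0.14 -0.49] | w1 gr [-1.09 -0.53] | 
sd [0.0002 0.0002 0.001  0.0021 0.0008 0.0039 0.0006 0.0004 0.0003]
```

```bash
sed -i 's/hl=(255,467),hr=(385,460)/hl=(257,486),hr=(385,481)/' fit.py; python3 fit.py; sed 's/,-35)/,zd)/g; s/^def pts(zs,lid,xl,xh,wd)/def pts(zs,lid,xl,xh,wd,zd,sl)/; s/p\[8\]\*1e3)/p[8]*1e3,p[9]*1e3,0)/; s/bayR(yaw,S)/bayR(yaw,p[10])/; s/.066\],loss/.066,-.035,S],loss/; s/.01,.01,.01\])/.01,.01,.01,.01,.02])/; s/np.save.*//' fit.py > fit2.py; python3 fit2.py
```

```text
[ 0.5766  0.1882  0.0802  2.1581 -0.0034  2.1428 -0.0718  0.0631  0.0636] 123.6519966737505 13.02382286733483
w2 hl [-0.16  0.68] | w2 hr [-0.02 -0.03] | w2 disc [-0.19 -2.09] | w2 ll [0.41 1.19] | w2 lr [1.19 0.61] | w2 al [-0.14  0.6 ] | w2 ar [1.32 0.1 ] | w2 bl [-0.03  0.04] | w2 br [ 0.16 -0.25] | w2 pin [-0.21 -0.99] | w2 dl [-0.03  0.14] | w2 dr [-0.16 -0.53] | w2 gl [0.31 0.17] | w2 gr [-0.17  0.11] | w1 hl [-1.27 -0.1 ] | w1 hr [ 0.3  -0.28] | w1 disc [-0.49 -0.87] | w1 ll [0.2  1.61] | w1 lr [-0.64  1.64] | w1 al [-0.3  0. ] | w1 ar [1.17 0.15] | w1 bl [-0.59 -0.93] | w1 br [0.39 0.02] | w1 pin [-0.19 -1.98] | w1 el [-0.21  1.44] | w1 er [0.66 0.32] | w1 fl [ 0.03 -0.78] | w1 fr [-0.13 -0.63] | w1 dl [-1.32  0.2 ] | w1 dr [0.63 0.34] | w1 gl [ 0.17 -0.25] | w1 gr [-1.12 -0.28] | 
sd [0.0002 0.0002 0.0008 0.0021 0.0007 0.0036 0.0005 0.0004 0.0003]
[ 0.5766  0.1882  0.0801  2.1578 -0.0037  2.1166 -0.0702  0.0636  0.0635 -0.0347  0.4177] 123.63397970710568 12.574089168497087
w2 hl [-0.17  0.63] | w2 hr [ 0.04 -0.07] | w2 disc [-0.16 -1.82] | w2 ll [0.42 1.13] | w2 lr [1.13 0.56] | w2 al [-0.13  0.57] | w2 ar [1.25 0.09] | w2 bl [-0.02  0.19] | w2 br [ 0.17 -0.09] | w2 pin [-0.28 -1.57] | w2 dl [0.17 0.23] | w2 dr [-0.39 -0.38] | w2 gl [0.12 0.04] | w2 gr [0.11 0.  ] | w1 hl [-1.28 -0.01] | w1 hr [ 0.33 -0.18] | w1 disc [-0.47 -0.56] | w1 ll [0.22 1.36] | w1 lr [-0.67  1.41] | w1 al [-0.28 -0.2 ] | w1 ar [ 1.13 -0.04] | w1 bl [-0.58 -0.81] | w1 br [0.39 0.15] | w1 pin [-0.23 -2.83] | w1 el [-0.07  1.4 ] | w1 er [0.51 0.32] | w1 fl [ 0.17 -0.8 ] | w1 fr [-0.27 -0.61] | w1 dl [-1.15  0.02] | w1 dr [0.46 0.21] | w1 gl [ 0.02 -0.05] | w1 gr [-0.93 -0.07] | 
sd [0.0002 0.0002 0.0009 0.0021 0.0008 0.0173 0.0015 0.0007 0.0004 0.0018 0.0121]
```

The fit is consistent: seat ≈ (0.577, 0.188, 0.080), yaw 123.7°, lid 2.14 rad. Next I'll look at the charger.

Emit:
servo_tool(series=[[-0.38,-0.82,-0.12,0,0,-0.708,0],[-0.38,-0.82,-0.12,0,0,-0.708,0],[-0.38,-0.82,-0.12,0,0,-0.708,0],[-0.38,-0.82,-0.12,0,0,-0.708,0],[-0.38,-0.82,-0.12,0,0,-0.708,0],[-0.38,-0.82,-0.12,0,0,-0.708,0],[-0.38,-0.82,-0.12,0,0,-0.708,0],[-0.38,-0.82,-0.12,0,0,-0.708,0],[-0.38,-0.82,-0.12,0,0,-0.708,0],[-0.38,-0.82,-0.12,0,0,-0.708,0],[-0.38,-0.82,-0.12,0,0,-0.708,0],[-0.38,-0.82,-0.12,0,0,-0.708,0]])

```text
t: 3.6
eef_pos: [0.4367, -0.33, 0.2175]
eef_rot: [[0.806, 0.592, 0.001], [0.592, -0.806, 0.001], [0.002, -0.0, -1.0]]
ft_force: [-0.5, -0.3, -0.4]
width: 0.0854
grasp_force: 0.0
```

```bash
python3 - <<'E'
from h import *
s=telemetry.state(); print(s["t"],s["joint_pos"],s["eef_pos"],abs(s["qd"]).max(),"\n",s["eef_rot"])
im,cp=snap("wrist","w3")
a=[0.507,-0.278,0.02]; u=proj(a,cp,True)[0].astype(int); print(u)
x0=max(0,u[0]-120);y0=max(0,u[1]-100); print(x0,y0)
c=cv2.convertScaleAbs(im[y0:y0+200,x0:x0+240,::-1],alpha=1.6)
cv2.imwrite("pics/w3c.png",cv2.resize(c,None,fx=3,fy=3,interpolation=cv2.INTER_CUBIC))
E
```

```text
3.6 [  0.9987  27.8038  43.4977 117.2164 -27.0836  45.1711   7.1158] [ 0.4367 -0.33    0.2175] 0.9246841357978465 
 [[ 0.8061  0.5918  0.0013]
 [ 0.5918 -0.8061  0.0015]
 [ 0.0019 -0.0004 -1.    ]]
[324 113]
204 13
```

View pics/w3c.png

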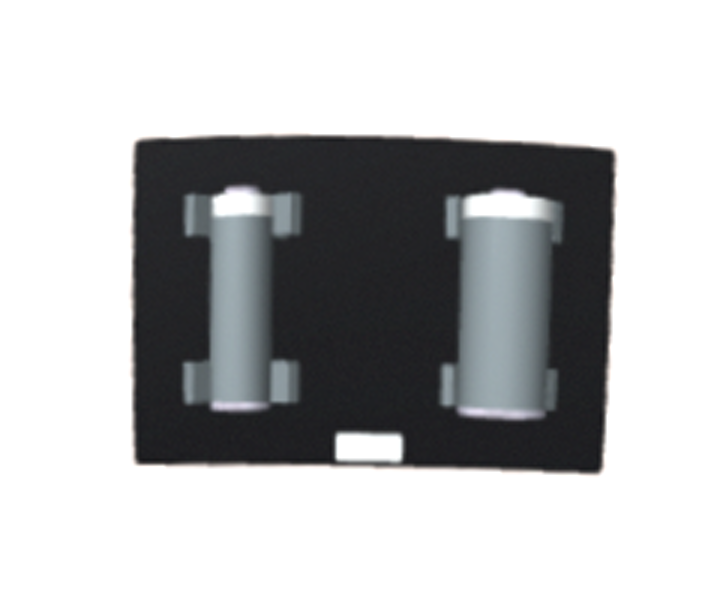

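The button ends (white bands) point to the top of the image, which is tool +x. The fat cell is the right-hand one, with its axis from about (505,197) to (502,412) in the crop.

```bash
python3 - <<'E'
from h import *
import pickle
cp=pickle.load(open("pics/w3.pkl","rb"))
f=lambda a:np.array(a)/3+[204,13]
c=plane(f([(135,143),(615,150),(601,472),(137,462)]),.012,cp,True)[:,:2]; print(c,c.mean(0))
d=(c[0]+c[1]-c[2]-c[3]); yw=np.arctan2(d[1],d[0]); e=c[1]+c[2]-c[0]-c[3]; print("yaw",np.degrees(yw),np.degrees(np.arctan2(e[1],e[0]))+90, np.linalg.norm(d)/2,np.linalg.norm(e)/2)
a=plane(f([(505.5,215),(502,408)]),.037,cp,True)[:,:2]; v=a[0]-a[1]; print("axis",a,np.degrees(np.arctan2(v[1],v[0])))
t=plane(f([(505,197),(502,410)]),.05,cp,True)[:,:2]; print("ends@top",t,t.mean(0),np.linalg.norm(t[0]-t[1]))
x=np.array([np.cos(yw),np.sin(yw)]); y=np.array([-x[1],x[0]]); print("from charger",c.mean(0)-.038*y, "saddles", plane(f([(505,239),(502,363)]),.03,cp,True).mean(0))
print("mid", plane(f([(504,304)]),.037,cp,True))
E
```

```text
[[ 0.5078 -0.1904]
 [ 0.5942 -0.3113]
 [ 0.5096 -0.3704]
 [ 0.425  -0.2497]] [ 0.5091 -0.2805]
yaw 35.25840231425651 35.30145148746911 0.10252020917491886 0.14801541716847685
axis [[ 0.5517 -0.2961]
 [ 0.506  -0.3292]] 35.9144655555976
ends@top [[ 0.5537 -0.2925]
 [ 0.5054 -0.3277]] [ 0.5295 -0.3101] 0.05983861866974689
from charger [ 0.5311 -0.3115] saddles [ 0.5319 -0.3113  0.03  ]
mid [[ 0.5306 -0.3113  0.037 ]]
```

Emit:
servo_tool(series=[[0.184,0.034,-0.1,0,0,-0.007,90],[0.184,0.034,-0.2,0,0,-0.007,90],[0.184,0.034,-0.28,0,0,-0.007,90],[0.184,0.034,-0.28,0,0,-0.007,90],[0.184,0.034,-0.28,0,0,-0.007,90],[0.184,0.034,-0.28,0,0,-0.007,90],[0.184,0.034,-0.28,0,0,-0.007,90],[0.184,0.034,-0.28,0,0,-0.007,90]])

```text
t: 4.45
eef_pos: [0.5274, -0.3161, 0.0794]
eef_rot: [[0.819, 0.574, 0.003], [0.574, -0.819, -0.002], [0.001, 0.003, -1.0]]
ft_force: [-0.6, -0.0, -0.4]
width: 0.055
grasp_force: 0.0
```

```bash
python3 - <<'E'
from h import *
s=telemetry.state(); print(s["t"],s["joint_pos"],s["eef_pos"],s["width"])
im,cp=snap("wrist","w4")
c=cv2.convertScaleAbs(im[80:380,140:500,::-1],alpha=1.6)
cv2.imwrite("pics/w4c.png",cv2.resize(c,None,fx=2,fy=2,interpolation=cv2.INTER_CUBIC))
print(proj([[.531,-.3113,.037]],cp,True), 2*(proj([[.531,-.3113,.037]],cp,True)-[140,80]))
E
```

```text
4.45 [  4.4661  42.2301  33.0576 113.4522 -39.0407  35.6027   8.564 ] [ 0.5274 -0.3161  0.0794] 0.05501809806772126
[[320.4834 262.7003]] [[360.9668 365.4005]]
```

View pics/w4c.png

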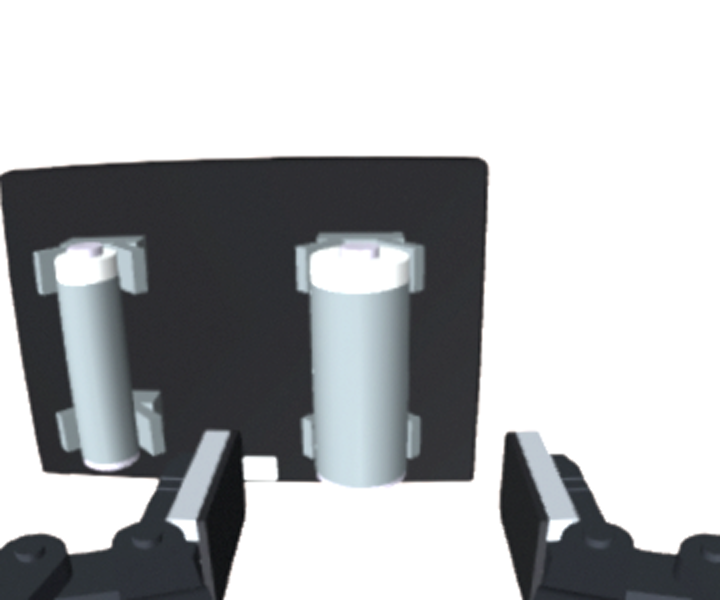

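The cell is centred at about (360,370), matching the prediction. I'll descend and grip.

Emit:
servo_tool(series=[[0.002,0.006,-0.04,0,0,0,90],[0.002,0.006,-0.08,0,0,0,90],[0.002,0.006,-0.127,0,0,0,90],[0.002,0.006,-0.127,0,0,0,90],[0.002,0.006,-0.127,0,0,0,90],[0.002,0.006,-0.127,0,0,0,255],[0.002,0.006,-0.127,0,0,0,255],[0.002,0.006,-0.127,0,0,0,255],[0.002,0.006,-0.127,0,0,0,255],[0.002,0.006,-0.127,0,0,0,255],[0.002,0.006,-0.127,0,0,0,255]])

```text
t: 5.6
eef_pos: [0.528, -0.312, 0.0153]
eef_rot: [[0.818, 0.575, 0.001], [0.575, -0.818, 0.001], [0.001, -0.0, -1.0]]
ft_force: [-1.8, 1.2, 6.0]
width: 0.0245
grasp_force: 58.4
```

Emit:
servo_tool(series=[[0,0,0.05,0,0,0,255],[0,0,0.1,0,0,0,255],[0,0,0.2,0,0,0,255],[0,0,0.3,0,0,0,255],[0,0,0.4,0,0,0,255],[0,0,0.4,0,0,0,255],[0,0,0.4,0,0,0,255]])

```text
t: 6.3
eef_pos: [0.5284, -0.3124, 0.2155]
eef_rot: [[0.818, 0.575, 0.003], [0.575, -0.818, -0.001], [0.002, 0.002, -1.0]]
ft_force: [0.1, 0.7, -2.3]
width: 0.0241
grasp_force: 59.1
```

```bash
cat > plan.py <<'E'
from h import *
from fit import bayR
b=np.load("bay.npy"); O,YAW=b[:3],b[3]; B=bayR(YAW)
G=np.array([.0029,0,-.0217])   # cell centre in tool frame
def tool(cx,cz,th,cy=0):
    t=np.radians(th); c=O+B@np.array([cx,cy,cz])/1e3
    C=B@np.c_[[np.cos(t),0,np.sin(t)],[0,1,0],[-np.sin(t),0,np.cos(t)]]
    Rt=C@np.diag([1,-1,-1]); return c-Rt@G,Rt
def cmd(T,ref=None):
    if ref is None: s=telemetry.state(); ref=(s["eef_pos"],s["eef_rot"])
    p,Rt=T; rv=R.from_matrix(Rt@ref[1].T).as_rotvec(degrees=True)
    return np.r_[(p-ref[0])/.5, rv/120].round(4)
def cellpose(G=G):
    s=telemetry.state(); c=s["eef_pos"]+s["eef_rot"]@G; C=B.T@s["eef_rot"]
    return (B.T@(c-O)*1e3).round(2), np.degrees(np.arctan2(C[2,0],C[0,0])).round(2), np.degrees(np.arctan2(C[1,0],C[0,0])).round(2)
E
python3 -c "
from plan import *
T=tool(35,45,18); print(T); print(cmd(T)); print(cellpose())"
```

```text
(array([0.5625, 0.2093, 0.118 ]), array([[-0.4053,  0.8324, -0.3779],
       [ 0.6088,  0.5541,  0.5677],
       [ 0.682 ,  0.    , -0.7314]]))
[ 0.0682  1.0435 -0.1951  0.3874 -0.0715  0.7009]
(array([-287.03,  314.67,  307.03]), np.float64(-19.76), np.float64(-88.66))
```

Emit:
servo_tool(series=[[0.07,0.9,0,0.387,-0.0715,0.7,255],[0.07,0.9,0,0.387,-0.0715,0.7,255],[0.07,0.9,0,0.387,-0.0715,0.7,255],[0.07,0.9,0,0.387,-0.0715,0.7,255],[0.07,0.9,0,0.387,-0.0715,0.7,255],[0.07,0.9,0,0.387,-0.0715,0.7,255],[0.07,0.9,0,0.387,-0.0715,0.7,255],[0.07,0.9,0,0.387,-0.0715,0.7,255],[0.07,0.9,0,0.387,-0.0715,0.7,255],[0.07,0.9,0,0.387,-0.0715,0.7,255],[0.07,0.9,0,0.387,-0.0715,0.7,255],[0.07,0.9,0,0.387,-0.0715,0.7,255]])

```text
t: 7.5
eef_pos: [0.5626, 0.1374, 0.211]
eef_rot: [[-0.403, 0.832, -0.381], [0.611, 0.555, 0.565], [0.682, -0.005, -0.732]]
ft_force: [-0.7, 0.2, -0.7]
width: 0.0245
grasp_force: 59.1
```

```bash
python3 -c "
from plan import *
s=telemetry.state(); print(s['t'],s['joint_pos'],s['width']); print(cellpose())
print(cmd(tool(35,45,18))); print(cmd(tool(22,24,18)))
"
```

```text
7.5 [ -2.5083  37.405    2.7512 102.2512 -38.0744  72.571   56.0512] 0.024478135236910087
(array([ 20.  ,  39.75, 154.63]), np.float64(17.98), np.float64(-0.19))
[-0.0001  0.1439 -0.186   0.0015 -0.002  -0.0003]
[ 0.0031  0.1391 -0.2351  0.0015 -0.002  -0.0003]
```

Emit:
servo_tool(series=[[0,0.07,-0.03,0,0,0,255],[0,0.144,-0.08,0,0,0,255],[0,0.144,-0.13,0,0,0,255],[0,0.144,-0.186,0,0,0,255],[0,0.144,-0.186,0,0,0,255],[0,0.144,-0.186,0,0,0,255]])

```text
t: 8.1
eef_pos: [0.562, 0.2093, 0.1204]
eef_rot: [[-0.401, 0.834, -0.379], [0.613, 0.552, 0.565], [0.681, -0.005, -0.733]]
ft_force: [-0.7, -0.3, -0.5]
width: 0.0242
grasp_force: 59.1
```

```bash
python3 -c "
from plan import *
s=telemetry.state(); print(s['t'],s['ft_force']); print(cellpose())
im,cp=snap('wrist','w5')
c=cv2.convertScaleAbs(im[150:450,140:500,::-1],alpha=1.5)
cv2.imwrite('pics/w5c.png',cv2.resize(c,None,fx=2,fy=2,interpolation=cv2.INTER_CUBIC))
P=s['eef_pos']+np.array([G+[.0325,0,0],G+[.030,.013,0],G+[.030,-.013,0],G+[.03,0,-.013],G-[.0325,0,.013]])@s['eef_rot'].T
f=lambda P:(2*(proj(P,cp,True)-[140,150])).round(0).tolist()
print(f(P)); print('hood,lip,disc',f(O+np.array([[-30.5,18,19],[-30.5,-18,19],[32.5,15,-1],[32.5,-15,-1],[-28.5,0,0],[55.5,31,21],[55.5,-31,21]])/1e3@B.T))
"
```

```text
8.1 [-0.7286 -0.2892 -0.5217]
(array([36.27,  0.39, 47.12]), np.float64(17.9), np.float64(-0.32))
[[369.0, 197.0], [443.0, 210.0], [295.0, 211.0], [368.0, 239.0], [369.0, 525.0]]
hood,lip,disc [[301.0, 580.0], [445.0, 579.0], [314.0, 326.0], [431.0, 325.0], [373.0, 540.0], [234.0, 245.0], [509.0, 243.0]]
```

View pics/w5c.png

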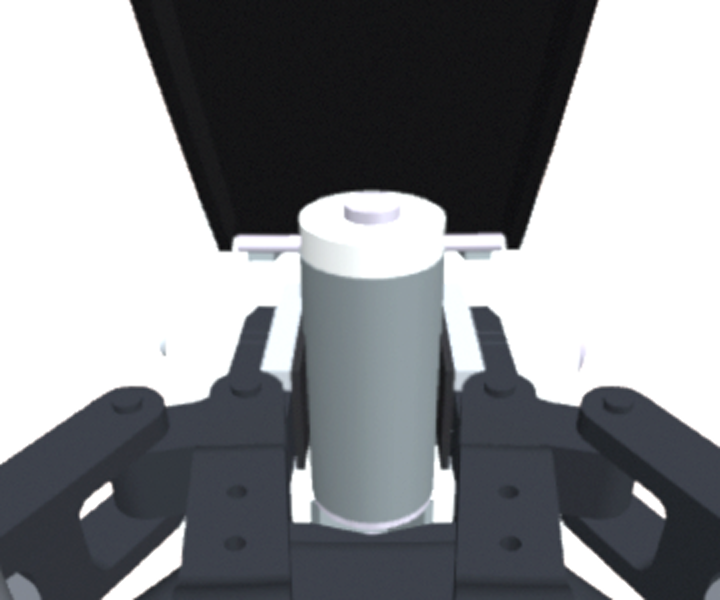

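```bash
python3 -c "
from plan import *
import pickle
for n,o,k in(('w4',(140,80),2),('w3',(204,13),3)):
    cp=pickle.load(open(f'pics/{n}.pkl','rb')); y=np.radians(35.5)
    X=np.array([np.cos(y),np.sin(y),0]);Y=np.array([-X[1],X[0],0]);Z=np.array([0,0,1]);c=np.array([.531,-.3113,.037])
    L=[(32.5,0,0),(30,0,13),(30,0,-13),(30,13,0),(30,-13,0),(0,13,0),(0,-13,0),(-32.5,0,13),(-32.5,0,-13)]
    print(n,*[(k*(proj(c+(a*X+b*Y+d*Z)/1e3,cp,True)[0]-o)).round().tolist() for a,b,d in L])
s=telemetry.state();cp=cams.camera_params('wrist')
# fit gx,gz,pitch from button tip, end-face left/right, flat rim
def r(p):
    t=p[2];C=np.array([[np.cos(t),0,np.sin(t)],[0,1,0],[-np.sin(t),0,np.cos(t)]]) 
    L=np.array([[.0325,0,0],[.03,0,.013],[-.0325,0,-.013]])@C.T+[p[0],0,p[1]]
    u=2*(proj(s['eef_pos']+L@s['eef_rot'].T,cp,True)-[140,150]); return u[:,1]-[207,190,523]
f=least_squares(r,[.003,-.0217,0],x_scale=[.001,.001,.01]);print(f.x,np.degrees(f.x[2]),r(f.x))
"
```

```text
w4 [359.0, 247.0] [359.0, 269.0] [360.0, 245.0] [309.0, 257.0] [410.0, 256.0] [313.0, 366.0] [409.0, 365.0] [362.0, 494.0] [363.0, 449.0]
w3 [507.0, 192.0] [513.0, 195.0] [502.0, 205.0] [462.0, 199.0] [552.0, 203.0] [460.0, 301.0] [549.0, 305.0] [507.0, 418.0] [496.0, 411.0]
[ 0.0022 -0.022   0.0787] 4.506523370283124 [-0.  0. -0.]
```

The cell is held with its button raised about 3–4° relative to the tool. The hinge pin lands where predicted (row 243), so the bay pose is good. I'll plan the insertion waypoints.

```bash
sed -i 's/^G=.*/G=np.array([.0018,0,-.022]); PO=3.5  # cell centre in tool frame, cell pitch over tool/; s/t=np.radians(th); c=O/t=np.radians(th-PO); c=O/; s/\.round(2), np.degrees(np.arctan2(C\[1/.round(2)+PO, np.degrees(np.arctan2(C[1/' plan.py
python3 -c "
from plan import *
print(cellpose())
for a in [(26,30,18),(14,11.4,18),(4,11.4,18),(-5,11,18)]: print(a,cmd(tool(*a)))
"
```

```text
(array([35.17, -0.36, 48.1 ]), np.float64(21.35), np.float64(-0.22))
(26, 30, 18) [ 0.0013 -0.0032 -0.0421 -0.0224 -0.0167  0.0011]
(14, 11.4, 18) [ 0.0047 -0.0082 -0.0859 -0.0224 -0.0167  0.0011]
(4, 11.4, 18) [ 0.0147 -0.0233 -0.0944 -0.0224 -0.0167  0.0011]
(-5, 11, 18) [ 0.0236 -0.0366 -0.1027 -0.0224 -0.0167  0.0011]
```

Emit:
servo_tool(series=[[0.0013,-0.0032,-0.042,-0.022,-0.0167,0.001,255],[0.003,-0.0057,-0.064,-0.022,-0.0167,0.001,255],[0.0047,-0.0082,-0.086,-0.022,-0.0167,0.001,255],[0.0047,-0.0082,-0.086,-0.022,-0.0167,0.001,255],[0.0047,-0.0082,-0.086,-0.022,-0.0167,0.001,255]])

```text
t: 8.65
eef_pos: [0.5682, 0.2058, 0.0854]
eef_rot: [[-0.427, 0.833, -0.351], [0.636, 0.553, 0.538], [0.642, 0.006, -0.766]]
ft_force: [0.9, -7.6, 26.0]
width: 0.0246
grasp_force: 72.5
```

```bash
python3 -c "
from plan import *
s=telemetry.state(); print(s['t'],B.T@s['ft_force'],s['torque'],cellpose())
for a in [(9,11.2,18),(4,11,18),(-1,11,18),(-5,11,18)]: print(a,cmd(tool(*a)))
"
```

```text
8.65 [ 4.7962  3.4734 26.4733] [1.2635 2.0054 0.5106] (array([15.75, -2.59, 18.23]), np.float64(18.47), np.float64(0.19))
(9, 11.2, 18) [-0.0009 -0.0085 -0.0187 -0.005   0.0004  0.0006]
(4, 11, 18) [ 0.004  -0.0159 -0.0232 -0.005   0.0004  0.0006]
(-1, 11, 18) [ 0.0091 -0.0235 -0.0275 -0.005   0.0004  0.0006]
(-5, 11, 18) [ 0.0131 -0.0295 -0.0308 -0.005   0.0004  0.0006]
```

Contact came early, most likely because the fingertips met the upper saddle. I'll back off and enter steeper (28°), so the fingers clear the saddle before the flat end goes under the hood.

```bash
python3 -c "
from plan import *
def wp(th,tx,tz):
    t=np.radians(th);c,s=np.cos(t),np.sin(t); return (tx+32.5*c+13*s,tz+32.5*s-13*c,th)
print(cmd(tool(18,36,28),tool(14,11.4,18)))
for w in [(28,-26,19),(28,-30,14.3),(24,-33,12.5),(20,-36,12.3),(18,-40,12)]: print(w,np.round(wp(*w),2))
"
```

```text
[ 0.0042 -0.0064  0.0529  0.0694  0.0462  0.    ]
(28, -26, 19) [ 8.8  22.78 28.  ]
(28, -30, 14.3) [ 4.8  18.08 28.  ]
(24, -33, 12.5) [ 1.98 13.84 24.  ]
(20, -36, 12.3) [-1.01 11.2  20.  ]
(18, -40, 12) [-5.07  9.68 18.  ]
```

Emit:
servo_tool(series=[[0.0,0.0,0.03,0,0,0,255],[0.0042,-0.0064,0.053,0.0694,0.0462,0,255],[0.0042,-0.0064,0.053,0.0694,0.0462,0,255],[0.0042,-0.0064,0.053,0.0694,0.0462,0,255],[0.0042,-0.0064,0.053,0.0694,0.0462,0,255],[0.0042,-0.0064,0.053,0.0694,0.0462,0,255]])

```text
t: 9.25
eef_pos: [0.5664, 0.2037, 0.1044]
eef_rot: [[-0.362, 0.831, -0.423], [0.538, 0.557, 0.633], [0.761, 0.001, -0.649]]
ft_force: [0.2, -0.6, -1.0]
width: 0.0243
grasp_force: 59.5
```

```bash
python3 -c "
from plan import *
s=telemetry.state(); print(s['t'],B.T@s['ft_force'],cellpose(),s['width'])
im,cp=snap('wrist','w6')
def r(p):
    t=p[2];C=np.array([[np.cos(t),0,np.sin(t)],[0,1,0],[-np.sin(t),0,np.cos(t)]]) 
    L=np.array([[.0325,0,0],[.03,0,.013],[-.0325,0,-.013]])@C.T+[p[0],0,p[1]]
    return 2*(proj(s['eef_pos']+L@s['eef_rot'].T,cp,True)-[140,150])
print('pred for w5-fit grip',r([.0018,-.022,np.radians(3.5)]).round())
f=lambda P:(2*(proj(P,cp,True)-[140,150])).round(0).tolist()
print('hood,lip,disc,pin',f(O+np.array([[-30.5,18,19],[-30.5,-18,19],[32.5,15,-1],[32.5,-15,-1],[-28.5,0,0],[55.5,31,21],[55.5,-31,21]])/1e3@B.T))
c=cv2.convertScaleAbs(im[150:450,140:500,::-1],alpha=1.4)
cv2.imwrite('pics/w6c.png',cv2.resize(c,None,fx=2,fy=2,interpolation=cv2.INTER_CUBIC))
"
```

```text
9.25 [-0.9504  0.2139 -0.6312] (array([19.55, -0.11, 34.81]), np.float64(28.07), np.float64(0.18)) 0.024282583496460106
pred for w5-fit grip [[368. 208.]
 [369. 193.]
 [369. 526.]]
hood,lip,disc,pin [[287.0, 568.0], [449.0, 568.0], [307.0, 289.0], [432.0, 289.0], [369.0, 532.0], [225.0, 183.0], [514.0, 184.0]]
```

View pics/w6c.png

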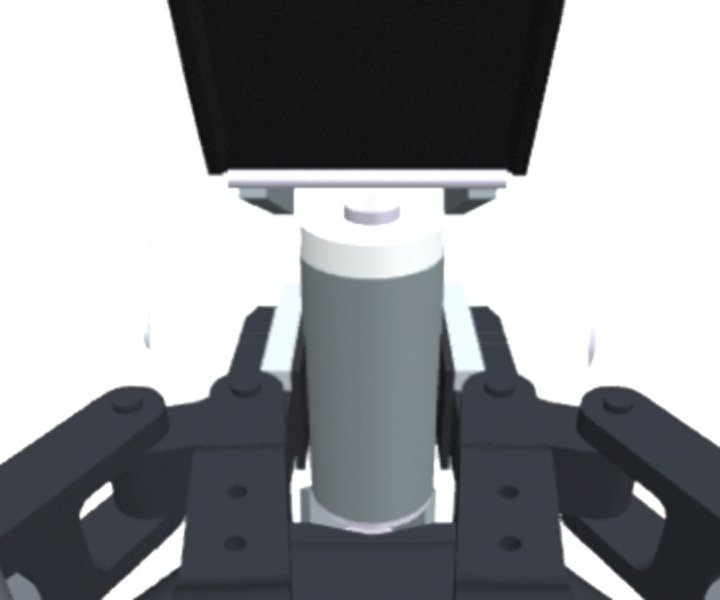

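The cell is unchanged in the grip: button at (371,208), flat end at row 523. The hinge pin is at row 179 against 184 predicted. I'll go through the steeper entry waypoints.

```bash
cat >> plan.py <<'E'
def wp(th,tx,tz):
    t=np.radians(th);c,s=np.cos(t),np.sin(t); return (tx+32.5*c+13*s,tz+32.5*s-13*c,th)
E
python3 -c "
from plan import *
for w in [(28,-26,19),(28,-30,14.3),(26,-31.5,13.5),(24,-33,12.5),(20,-36,12.3),(18,-40,12)]: print(w,cmd(tool(*wp(*w))))
"
```

```text
(28, -26, 19) [ 0.0049 -0.008  -0.0311 -0.0007  0.0002 -0.0016]
(28, -30, 14.3) [ 0.0067 -0.0107 -0.043  -0.0007  0.0002 -0.0016]
(26, -31.5, 13.5) [ 0.0078 -0.0123 -0.0489 -0.0146 -0.0091 -0.0016]
(24, -33, 12.5) [ 0.0088 -0.0139 -0.0552 -0.0285 -0.0183 -0.0016]
(20, -36, 12.3) [ 0.0119 -0.0185 -0.0644 -0.0562 -0.0368 -0.0017]
(18, -40, 12) [ 0.016  -0.0246 -0.0715 -0.07   -0.0461 -0.0017]
```

Emit:
servo_tool(series=[[0.003,-0.005,-0.016,0,0,0,255],[0.0049,-0.008,-0.031,0,0,-0.0016,255],[0.0058,-0.0094,-0.037,0,0,-0.0016,255],[0.0067,-0.0107,-0.043,0,0,-0.0016,255],[0.0067,-0.0107,-0.043,0,0,-0.0016,255],[0.0067,-0.0107,-0.043,0,0,-0.0016,255]])

```text
t: 9.9
eef_pos: [0.57, 0.1976, 0.0829]
eef_rot: [[-0.359, 0.833, -0.421], [0.539, 0.553, 0.635], [0.762, 0.001, -0.648]]
ft_force: [-1.4, 0.3, 0.3]
width: 0.0244
grasp_force: 59.5
```

```bash
python3 -c "
from plan import *
s=telemetry.state(); print(s['t'],B.T@s['ft_force'],B.T@s['torque'],cellpose())"
```

```text
9.9 [ 1.0919  1.0164 -0.2208] [0.2154 0.5623 0.0562] (array([ 3.98,  0.32, 18.39]), np.float64(28.12), np.float64(-0.0))
```

Emit:
servo_tool(series=[[0.0011,-0.0016,-0.0059,-0.0139,-0.0093,0,255],[0.0021,-0.0032,-0.0122,-0.0278,-0.0185,0,255],[0.0036,-0.0055,-0.0168,-0.0416,-0.0278,0,255],[0.0052,-0.0078,-0.0214,-0.0555,-0.037,0,255],[0.0052,-0.0078,-0.0214,-0.0555,-0.037,0,255]])

```text
t: 10.4
eef_pos: [0.5718, 0.196, 0.0744]
eef_rot: [[-0.417, 0.831, -0.368], [0.62, 0.556, 0.554], [0.665, 0.003, -0.747]]
ft_force: [-3.0, 2.5, 6.5]
width: 0.0243
grasp_force: 59.7
```

```bash
python3 -c "
from plan import *
s=telemetry.state(); print(s['t'],B.T@s['ft_force'],B.T@s['torque'],cellpose())"
```

```text
10.4 [6.1476 1.1188 4.2967] [ 0.2278 -0.4866  0.0422] (array([ 1.24, -0.28, 12.45]), np.float64(20.18), np.float64(0.2))
```

```bash
python3 -c "
from plan import *
r=tool(-1,11.2,20)
for a in [(-4,11,19),(-7,10.7,18),(-7,7,12),(-6,4.5,7),(-5,2,2)]: print(a,cmd(tool(*a),r))"
```

```text
(-4, 11, 19) [ 0.0033 -0.0049 -0.0034 -0.0069 -0.0046 -0.    ]
(-7, 10.7, 18) [ 0.0065 -0.0097 -0.0069 -0.0139 -0.0092  0.    ]
(-7, 7, 12) [ 0.0069 -0.0104 -0.016  -0.0555 -0.0369  0.    ]
(-6, 4.5, 7) [ 0.0067 -0.01   -0.0214 -0.0902 -0.06    0.    ]
(-5, 2, 2) [ 0.0065 -0.0097 -0.0265 -0.1249 -0.0831  0.    ]
```

Emit:
servo_tool(series=[[0.0033,-0.0049,-0.0034,-0.0069,-0.0046,0,255],[0.0065,-0.0097,-0.0069,-0.0139,-0.0092,0,255],[0.0065,-0.0097,-0.0069,-0.0139,-0.0092,0,255],[0.0065,-0.0097,-0.0069,-0.0139,-0.0092,0,255]])

```text
t: 10.8
eef_pos: [0.5742, 0.1923, 0.0712]
eef_rot: [[-0.428, 0.831, -0.356], [0.637, 0.556, 0.534], [0.642, 0.002, -0.767]]
ft_force: [-4.8, 4.0, 6.3]
width: 0.0244
grasp_force: 59.7
```

```bash
python3 -c "
from plan import *
s=telemetry.state(); print(s['t'],B.T@s['ft_force'],B.T@s['torque'],cellpose())"
```

```text
10.8 [8.1    1.7268 3.1856] [ 0.246  -0.9898 -0.0417] (array([-3.48, -0.26, 11.51]), np.float64(18.42), np.float64(0.18))
```

```bash
python3 -c "
from plan import *
r=tool(-7,10.7,18)
for a in [(-7,8.8,15),(-7,7,12),(-6.5,5.2,9),(-6.5,3.5,6)]: print(a,cmd(tool(*a),r))"
```

```text
(-7, 8.8, 15) [ 0.0002 -0.0003 -0.0047 -0.0208 -0.0139 -0.    ]
(-7, 7, 12) [ 0.0004 -0.0007 -0.0091 -0.0416 -0.0277  0.    ]
(-6.5, 5.2, 9) [ 0.0002 -0.0004 -0.013  -0.0624 -0.0416  0.    ]
(-6.5, 3.5, 6) [ 0.0006 -0.0009 -0.0171 -0.0832 -0.0554  0.    ]
```

Emit:
servo_tool(series=[[0.0002,-0.0003,-0.0047,-0.0208,-0.0139,0,255],[0.0004,-0.0007,-0.0091,-0.0416,-0.0277,0,255],[0.0002,-0.0004,-0.013,-0.0624,-0.0416,0,255],[0.0002,-0.0004,-0.013,-0.0624,-0.0416,0,255],[0.0002,-0.0004,-0.013,-0.0624,-0.0416,0,255]])

```text
t: 11.3
eef_pos: [0.5735, 0.193, 0.0656]
eef_rot: [[-0.479, 0.83, -0.286], [0.711, 0.557, 0.429], [0.515, 0.002, -0.857]]
ft_force: [-5.9, 3.6, 12.3]
width: 0.0244
grasp_force: 60.3
```

```bash
python3 -c "
from plan import *
s=telemetry.state(); print(s['t'],B.T@s['ft_force'],B.T@s['torque'],cellpose())
r=tool(-6.5,5.2,9)
for a in [(-6,3.5,6),(-5.8,2,3),(-5.8,1,1)]: print(a,cmd(tool(*a),r))"
```

```text
11.3 [10.8251  2.8939  8.4825] [ 0.5139 -1.6071  0.0318] (array([-1.55, -0.06,  6.36]), np.float64(9.52), np.float64(0.26))
(-6, 3.5, 6) [-0.0001  0.0002 -0.0036 -0.0208 -0.0139  0.    ]
(-5.8, 2, 3) [ 0.0002 -0.0002 -0.007  -0.0416 -0.0277  0.    ]
(-5.8, 1, 1) [ 0.0005 -0.0007 -0.0093 -0.0555 -0.0369  0.    ]
```

```bash
python3 -c "
from plan import *
im,cp=snap('wrist','w7')
a=cv2.imread('pics/w6.png'); b=im[:,:,::-1]
for n,i in(('w6',a),('w7',b)):
    p=i[:,322:329].mean((1,2)); print(n,[ (r,int(p[r])) for r in list(range(240,294,2))],'|',[(r,int(p[r])) for r in range(400,420)])
# end-face lip search: where is grey lip ahead of the button
f=lambda P:(proj(P,cp,True)).round(1).tolist()
print('lip in/out top',f(O+np.array([[32.5,0,-1],[36.5,0,-1],[55.5,0,21]])/1e3@B.T))
"
```

```text
w6 [(240, 161), (242, 115), (244, 192), (246, 211), (248, 185), (250, 185), (252, 185), (254, 184), (256, 152), (258, 131), (260, 130), (262, 154), (264, 226), (266, 227), (268, 227), (270, 227), (272, 192), (274, 165), (276, 165), (278, 165), (280, 165), (282, 165), (284, 165), (286, 165), (288, 161), (290, 96), (292, 88)] | [(400, 88), (401, 88), (402, 88), (403, 88), (404, 88), (405, 88), (406, 88), (407, 88), (408, 88), (409, 88), (410, 90), (411, 105), (412, 125), (413, 131), (414, 139), (415, 153), (416, 133), (417, 72), (418, 47), (419, 45)]
w7 [(240, 133), (242, 121), (244, 122), (246, 158), (248, 166), (250, 166), (252, 166), (254, 165), (256, 163), (258, 163), (260, 165), (262, 202), (264, 210), (266, 210), (268, 210), (270, 209), (272, 209), (274, 209), (276, 209), (278, 209), (280, 209), (282, 209), (284, 208), (286, 198), (288, 118), (290, 112), (292, 112)] | [(400, 111), (401, 111), (402, 112), (403, 111), (404, 111), (405, 111), (406, 111), (407, 111), (408, 111), (409, 111), (410, 109), (411, 107), (412, 106), (413, 106), (414, 107), (415, 111), (416, 102), (417, 59), (418, 42), (419, 41)]
lip in/out top [[324.7, 240.0], [324.8, 229.5], [324.8, 181.9]]
```

```bash
python3 -c "
from plan import *
r=tool(-6.5,5.2,9)
for a in [(-9,6.2,10),(-9,5.2,8)]: print(a,cmd(tool(*a),r))"
```

```text
(-9, 6.2, 10) [ 0.0026 -0.0039  0.      0.0069  0.0046 -0.    ]
(-9, 5.2, 8) [ 0.0029 -0.0044 -0.0024 -0.0069 -0.0046 -0.    ]
```

Emit:
servo_tool(series=[[0.0013,-0.002,0.001,0.0035,0.0023,0,255],[0.0026,-0.004,0.0,0.0069,0.0046,0,255],[0.0026,-0.004,0.0,0.0069,0.0046,0,255],[0.0026,-0.004,0.0,0.0069,0.0046,0,255]])

```text
t: 11.75
eef_pos: [0.5745, 0.1913, 0.0653]
eef_rot: [[-0.473, 0.83, -0.295], [0.703, 0.557, 0.442], [0.532, 0.002, -0.847]]
ft_force: [-6.1, 3.9, 11.1]
width: 0.0246
grasp_force: 60.1
```

```bash
python3 -c "
from plan import *
s=telemetry.state(); print(s['t'],B.T@s['ft_force'],B.T@s['torque'],cellpose())"
```

```text
11.75 [10.7224  2.8686  7.265 ] [ 0.4838 -1.642   0.0488] (array([-3.86,  0.01,  6.97]), np.float64(10.61), np.float64(0.23))
```

```bash
python3 -c "
from plan import *
r=tool(-9,6.2,10)
for a in [(-9,5.2,8),(-9,4,6),(-8.8,2.2,3)]: print(a,cmd(tool(*a),r))"
```

```text
(-9, 5.2, 8) [ 0.0003 -0.0005 -0.0025 -0.0139 -0.0092 -0.    ]
(-9, 4, 6) [ 0.0005 -0.0008 -0.0053 -0.0277 -0.0185  0.    ]
(-8.8, 2.2, 3) [ 0.0007 -0.001  -0.0092 -0.0486 -0.0323  0.    ]
```

Emit:
servo_tool(series=[[0.0003,-0.0005,-0.0025,-0.0139,-0.0092,0,255],[0.0005,-0.0008,-0.0053,-0.0277,-0.0185,0,255],[0.0005,-0.0008,-0.0053,-0.0277,-0.0185,0,255],[0.0005,-0.0008,-0.0053,-0.0277,-0.0185,0,255]])

```text
t: 12.15
eef_pos: [0.5748, 0.1908, 0.0626]
eef_rot: [[-0.493, 0.83, -0.261], [0.732, 0.557, 0.391], [0.47, 0.002, -0.883]]
ft_force: [-6.4, 4.4, 11.7]
width: 0.0238
grasp_force: 60.3
```

```bash
python3 -c "
from plan import *
s=telemetry.state(); print(s['t'],B.T@s['ft_force'],B.T@s['torque'],cellpose())"
```

```text
12.15 [11.4448  2.9015  7.5246] [ 0.5911 -1.6625  0.0322] (array([-3.97,  0.08,  4.81]), np.float64(6.55), np.float64(0.25))
```

```bash
python3 -c "
from plan import *
r=tool(-9,4,6)
for a in [(-8.6,2.2,3),(-8,.6,0),(-8,0,-1.5)]: print(a,cmd(tool(*a),r))"
```

```text
(-8.6, 2.2, 3) [-0.0001  0.0001 -0.0038 -0.0208 -0.0139 -0.    ]
(-8, 0.6, 0) [-0.0002  0.0003 -0.0069 -0.0416 -0.0277  0.    ]
(-8, 0, -1.5) [ 0.0001 -0.0002 -0.0083 -0.052  -0.0346  0.    ]
```

Emit:
servo_tool(series=[[0.0001,-0.0001,-0.002,-0.0104,-0.007,0,255],[-0.0001,0.0002,-0.0038,-0.0208,-0.0139,0,255],[-0.0001,0.0002,-0.0038,-0.0208,-0.0139,0,255],[-0.0001,0.0002,-0.0038,-0.0208,-0.0139,0,255]])

```text
t: 12.55
eef_pos: [0.5751, 0.1899, 0.0611]
eef_rot: [[-0.506, 0.83, -0.234], [0.752, 0.557, 0.352], [0.423, 0.002, -0.906]]
ft_force: [-5.5, 1.4, 15.8]
width: 0.0248
grasp_force: 61.0
```

```bash
python3 -c "
from plan import *
s=telemetry.state(); print(s['t'],B.T@s['ft_force'],B.T@s['torque'],cellpose())"
```

```text
12.55 [10.5149  3.8048 12.5232] [ 0.797  -1.885   0.0594] (array([-4.22,  0.34,  3.72]), np.float64(3.51), np.float64(0.24))
```

```bash
python3 -c "
from plan import *
r=tool(-8.6,2.2,3)
for a in [(-8,2.4,0),(-7.5,2,-1.5)]: print(a,cmd(tool(*a),r))"
```

```text
(-8, 2.4, 0) [ 0.0007 -0.0011  0.0001 -0.0208 -0.0139  0.    ]
(-7.5, 2, -1.5) [ 0.0006 -0.001  -0.0005 -0.0312 -0.0208 -0.    ]
```

Emit:
servo_tool(series=[[-0.0003,0.0004,0.0,-0.0104,-0.007,0,255],[-0.0003,0.0004,-0.0012,-0.0208,-0.0139,0,255],[-0.0003,0.0004,-0.0012,-0.0208,-0.0139,0,255],[-0.0003,0.0004,-0.0012,-0.0208,-0.0139,0,255]])

```text
t: 12.95
eef_pos: [0.5752, 0.1893, 0.0605]
eef_rot: [[-0.518, 0.83, -0.207], [0.77, 0.557, 0.311], [0.374, 0.002, -0.928]]
ft_force: [-6.7, 0.5, 16.4]
width: 0.0245
grasp_force: 63.4
```

```bash
python3 -c "
from plan import *
s=telemetry.state(); print(s['t'],B.T@s['ft_force'],B.T@s['torque'],cellpose())
r=tool(-8.3,2.1,0)
im,cp=snap('wrist','w8')
p=im[:,322:329].mean((1,2)); print([(r,int(p[r])) for r in range(230,294,2)])
"
```

```text
12.95 [10.6223  5.2801 13.1461] [ 0.9681 -2.0228  0.2168] (array([-3.9 ,  0.58,  3.26]), np.float64(0.4500000000000002), np.float64(0.25))
[(230, 139), (232, 125), (234, 117), (236, 111), (238, 94), (240, 127), (242, 118), (244, 123), (246, 176), (248, 163), (250, 162), (252, 161), (254, 161), (256, 162), (258, 173), (260, 174), (262, 174), (264, 186), (266, 203), (268, 204), (270, 204), (272, 204), (274, 210), (276, 219), (278, 219), (280, 219), (282, 219), (284, 219), (286, 219), (288, 219), (290, 216), (292, 133)]
```

Emit:
servo_tool(series=[[0,0,0.0,-0.0139,-0.0092,0,255],[0,0,0.0,-0.0278,-0.0185,0,255],[0,0,0.0,-0.0278,-0.0185,0,255],[0,0,0.0,-0.0278,-0.0185,0,255]])

```text
t: 13.4
eef_pos: [0.5752, 0.1892, 0.0598]
eef_rot: [[-0.531, 0.83, -0.17], [0.79, 0.557, 0.256], [0.307, 0.002, -0.952]]
ft_force: [-5.8, 1.1, 14.4]
width: 0.0245
grasp_force: 62.3
```

```bash
python3 -c "
from plan import *
s=telemetry.state(); print(s['t'],B.T@s['ft_force'],B.T@s['torque'],cellpose())
im,cp=snap('wrist','w9')
p=im[:,322:329].mean((1,2)); print([(r,int(p[r])) for r in range(236,300,2)])
"
```

```text
13.4 [ 9.7934  4.1841 11.2883] [ 0.9329 -1.6784  0.1088] (array([-2.7 ,  0.66,  2.4 ]), np.float64(-3.62), np.float64(0.24))
[(236, 139), (238, 134), (240, 121), (242, 114), (244, 108), (246, 115), (248, 189), (250, 205), (252, 166), (254, 165), (256, 165), (258, 165), (260, 165), (262, 165), (264, 168), (266, 173), (268, 173), (270, 176), (272, 206), (274, 208), (276, 208), (278, 208), (280, 208), (282, 209), (284, 218), (286, 219), (288, 219), (290, 219), (292, 219), (294, 219), (296, 218), (298, 216)]
```

```bash
python3 -c "
from plan import *
s=telemetry.state(); cp=cams.camera_params('wrist')
def row(lx,pitch,gx=.0018,lz=-.013,gz=-.022):
    t=np.radians(pitch); L=np.array([gx+lx*np.cos(t)+lz*np.sin(t),0,gz-lx*np.sin(t)+lz*np.cos(t)]); return proj(s['eef_pos']+s['eef_rot']@L,cp,True)[0,1]
for lx in (.02,.022,.024,.026): print(lx,[round(row(lx,p),1) for p in (0,3.5,7,10,13)],'gx-1mm',round(row(lx,3.5,.0008),1))
print('flat',[round(row(-.0315,p),1) for p in (0,3.5,7,10,13)])
p=cv2.imread('pics/w9.png')[:,322:329].mean((1,2));q=cv2.imread('pics/w6.png')[:,322:329].mean((1,2)); print([(r,int(p[r]),int(q[r])) for r in list(range(286,306))+list(range(402,420))])
"
```

```text
0.02 [np.float64(300.7), np.float64(304.6), np.float64(308.7), np.float64(312.4), np.float64(316.1)] gx-1mm 307.3
0.022 [np.float64(295.2), np.float64(299.4), np.float64(303.7), np.float64(307.5), np.float64(311.5)] gx-1mm 302.1
0.024 [np.float64(289.7), np.float64(294.0), np.float64(298.6), np.float64(302.6), np.float64(306.8)] gx-1mm 296.8
0.026 [np.float64(284.1), np.float64(288.6), np.float64(293.3), np.float64(297.6), np.float64(302.0)] gx-1mm 291.4
flat [np.float64(413.3), np.float64(411.2), np.float64(408.9), np.float64(406.8), np.float64(404.6)]
[(286, 219, 165), (287, 219, 165), (288, 219, 161), (289, 218, 123), (290, 219, 96), (291, 219, 89), (292, 219, 88), (293, 219, 88), (294, 219, 89), (295, 219, 88), (296, 218, 88), (297, 218, 88), (298, 216, 89), (299, 192, 88), (300, 142, 89), (301, 119, 89), (302, 117, 88), (303, 118, 88), (304, 118, 89), (305, 118, 88), (402, 117, 88), (403, 117, 88), (404, 117, 88), (405, 117, 88), (406, 116, 88), (407, 116, 88), (408, 116, 88), (409, 117, 88), (410, 116, 90), (411, 114, 105), (412, 113, 125), (413, 112, 131), (414, 113, 139), (415, 112, 153), (416, 99, 133), (417, 55, 72), (418, 39, 47), (419, 38, 45)]
```

```bash
python3 -c "
from h import *
a=cv2.imread('pics/w9.png')
c=cv2.resize(a[190:310,255:395],None,fx=5.4,fy=4.9,interpolation=cv2.INTER_CUBIC)
c=cv2.convertScaleAbs(255*(c/255.)**0.8,alpha=1.1)
print(c.shape); cv2.imwrite('pics/w9c.png',c)"
```

```text
(588, 756, 3)
```

View pics/w9c.png

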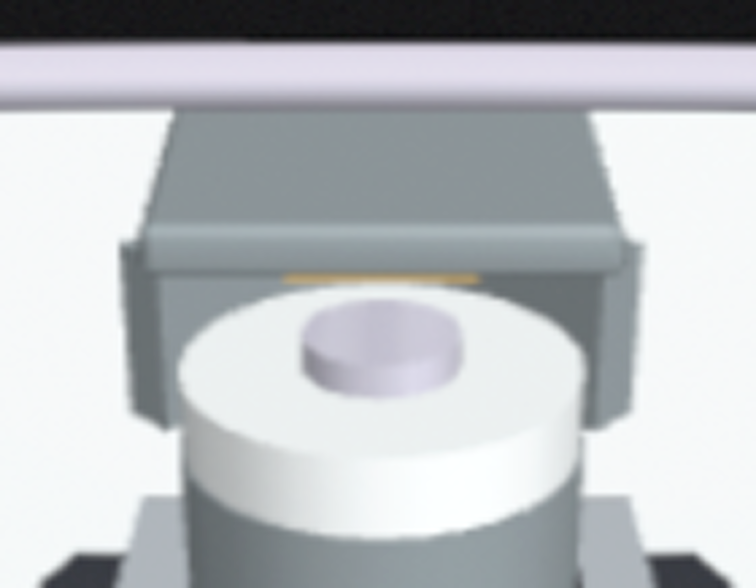

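The button end is rocked down inside the lip, with the face at the same image scale as the lip top. I'll ease it onto the lip, then release.

Emit:
servo_tool(series=[[-0.0017,0.0025,0.003,0,0,0,255],[-0.0033,0.0049,0.0061,0,0,0,255],[-0.0033,0.0049,0.0061,0,0,0,255],[-0.0033,0.0049,0.0061,0,0,0,255]])

```text
t: 13.85
eef_pos: [0.5746, 0.19, 0.0607]
eef_rot: [[-0.529, 0.832, -0.168], [0.792, 0.555, 0.254], [0.304, 0.001, -0.953]]
ft_force: [-4.5, 2.2, 7.1]
width: 0.0241
grasp_force: 61.4
```

```bash
python3 -c "
from plan import *
s=telemetry.state(); print(s['t'],B.T@s['ft_force'],B.T@s['torque'],cellpose())"
```

```text
13.85 [6.9242 2.5635 4.5758] [ 0.6538 -1.231   0.0937] (array([-1.36,  0.74,  2.77]), np.float64(-3.7699999999999996), np.float64(0.08))
```

Emit:
servo_tool(series=[[-0.0015,0.0022,0.0018,0,0,0,255],[-0.003,0.0043,0.0034,0,0,0,255],[-0.003,0.0043,0.0034,0,0,0,255],[-0.003,0.0043,0.0034,0,0,0,255]])

```text
t: 14.25
eef_pos: [0.574, 0.1909, 0.0614]
eef_rot: [[-0.528, 0.833, -0.166], [0.794, 0.554, 0.252], [0.302, 0.001, -0.953]]
ft_force: [-4.0, 1.1, 0.3]
width: 0.0245
grasp_force: 61.1
```

```bash
python3 -c "
from plan import *
s=telemetry.state(); print(s['t'],B.T@s['ft_force'],B.T@s['torque'],cellpose())"
```

```text
14.25 [ 2.9419  2.7417 -0.9985] [ 0.6078 -0.6982  0.0709] (array([-0.02,  0.74,  2.98]), np.float64(-3.92), np.float64(-0.0))
```

Emit:
servo_tool(series=[[0,0,0,0,0,0,230],[0,0,0,0,0,0,200],[0,0,0,0,0,0,160],[0,0,0,0,0,0,120],[0,0,0,0,0,0,120],[0,0,0,0,0,0,120],[0,0,0,0,0,0,120]])

```text
t: 14.95
eef_pos: [0.5755, 0.1903, 0.0617]
eef_rot: [[-0.528, 0.833, -0.163], [0.794, 0.553, 0.252], [0.3, 0.003, -0.954]]
ft_force: [-1.3, 0.1, 1.1]
width: 0.0454
grasp_force: 0.0
```

Emit:
servo_tool(series=[[0.006,-0.009,0.023,0,0,0,120],[0.012,-0.018,0.045,0,0,0,120],[0.0234,-0.035,0.09,0,0,0,120],[0.035,-0.052,0.136,0,0,0,120],[0.035,-0.052,0.136,0,0,0,120],[0.035,-0.052,0.136,0,0,0,120]])

```text
t: 15.55
eef_pos: [0.5932, 0.1641, 0.131]
eef_rot: [[-0.528, 0.833, -0.162], [0.794, 0.553, 0.252], [0.3, 0.005, -0.954]]
ft_force: [-0.8, 0.6, -0.6]
width: 0.0449
grasp_force: 0.0
```

```bash
python3 -c "
from plan import *
s=telemetry.state(); print(s['t'],B.T@s['ft_force'],s['width'],s['eef_pos'],s['joint_pos'])
im,cp=snap('wrist','w10')
print('seated pred', [ (n,proj(O+B@np.array(v)/1e3,cp,True)[0].round(1).tolist()) for n,v in dict(tip=(32.5,0,0),facetop=(30,0,13),facebot=(30,0,-13),cl=(30,13,0),cr=(30,-13,0),ml=(10,13,0),mr=(10,-13,0),band=(26,0,13),flat=(-31,0,13),hood=(-30.5,0,19),lip=(32.5,0,-1),lipo=(36.5,0,-1),pin=(55.5,0,21),ll=(32.5,15,-1),lr=(32.5,-15,-1)).items()])
u=int(proj(O,cp,True)[0,0]); p=im[:,u-2:u+3].mean((1,2)); v=int(proj(O+B@np.array([10,0,0])/1e3,cp,True)[0,1])
print(u,[(r,int(p[r])) for r in range(100,330,3)]); q=im[v-1:v+2].mean((0,2)); print(v,[(c,int(q[c])) for c in range(u-60,u+60,3)])
"
```

```text
15.55 [ 0.6083  0.3026 -0.9559] 0.044904910535096286 [0.5932 0.1641 0.131 ] [-20.4443  36.9874  12.9577 107.3043 -32.516   48.555   48.4269]
seated pred [('tip', [323.5, 184.3]), ('facetop', [323.5, 196.7]), ('facebot', [323.6, 181.8]), ('cl', [299.3, 188.9]), ('cr', [347.8, 188.8]), ('ml', [300.3, 223.1]), ('mr', [347.0, 223.0]), ('band', [323.5, 204.1]), ('flat', [323.8, 297.5]), ('hood', [323.8, 302.8]), ('lip', [323.5, 183.8]), ('lipo', [323.5, 176.6]), ('pin', [323.4, 150.4]), ('ll', [295.6, 183.9]), ('lr', [351.5, 183.8])]
323 [(100, 8), (103, 8), (106, 9), (109, 8), (112, 9), (115, 9), (118, 8), (121, 9), (124, 8), (127, 9), (130, 8), (133, 7), (136, 8), (139, 8), (142, 8), (145, 13), (148, 162), (151, 160), (154, 110), (157, 190), (160, 190), (163, 105), (166, 97), (169, 97), (172, 97), (175, 97), (178, 118), (181, 98), (184, 108), (187, 147), (190, 152), (193, 179), (196, 182), (199, 192), (202, 192), (205, 192), (208, 149), (211, 102), (214, 102), (217, 102), (220, 102), (223, 102), (226, 102), (229, 102), (232, 102), (235, 102), (238, 102), (241, 102), (244, 102), (247, 102), (250, 102), (253, 102), (256, 102), (259, 102), (262, 102), (265, 102), (268, 102), (271, 101), (274, 102), (277, 101), (280, 101), (283, 102), (286, 102), (289, 102), (292, 102), (295, 102), (298, 101), (301, 144), (304, 98), (307, 101), (310, 101), (313, 101), (316, 101), (319, 101), (322, 101), (325, 116), (328, 102)]
223 [(263, 190), (266, 190), (269, 190), (272, 190), (275, 190), (278, 190), (281, 190), (284, 190), (287, 190), (290, 190), (293, 190), (296, 190), (299, 140), (302, 63), (305, 67), (308, 74), (311, 82), (314, 89), (317, 94), (320, 98), (323, 102), (326, 104), (329, 106), (332, 107), (335, 106), (338, 104), (341, 99), (344, 93), (347, 137), (350, 190), (353, 190), (356, 190), (359, 190), (362, 190), (365, 190), (368, 190), (371, 190), (374, 190), (377, 190), (380, 190)]
```

```bash
cat >> plan.py <<'E'
def tip(x,z,th,y=0):
    t=np.radians(th); C=B@np.c_[[np.cos(t),0,np.sin(t)],[0,1,0],[-np.sin(t),0,np.cos(t)]]
    return O+B@np.array([x,y,z])/1e3, C@np.diag([1,-1,-1])
def tippos():
    s=telemetry.state(); C=B.T@s["eef_rot"]; return (B.T@(s["eef_pos"]-O)*1e3).round(2), np.degrees(np.arctan2(C[2,0],C[0,0])).round(2)
E
python3 -c "
from plan import *
print(tippos()); 
for a in [(20,40,0),(20,18,0)]: print(cmd(tip(*a)))"
```

```text
(array([-4.54,  0.13, 57.07]), np.float64(-7.47))
[-0.0324  0.0492 -0.0102  0.0511  0.0355  0.0006]
[-0.0427  0.0647 -0.0501  0.0511  0.0355  0.0006]
```

Emit:
servo_tool(series=[[-0.0324,0.0492,-0.01,0.0511,0.0355,0,255],[-0.0324,0.0492,-0.01,0.0511,0.0355,0,255],[-0.0324,0.0492,-0.01,0.0511,0.0355,0,255],[-0.0324,0.0492,-0.01,0.0511,0.0355,0,255],[-0.0427,0.0647,-0.05,0.0511,0.0355,0,255],[-0.0427,0.0647,-0.05,0.0511,0.0355,0,255],[-0.0427,0.0647,-0.05,0.0511,0.0355,0,255]])

```text
t: 16.3
eef_pos: [0.5708, 0.1971, 0.105]
eef_rot: [[-0.502, 0.833, -0.234], [0.755, 0.554, 0.351], [0.422, -0.001, -0.906]]
ft_force: [-0.7, -0.5, 0.3]
width: 0.0001
grasp_force: 0.0
```

```bash
python3 -c "
from plan import *
s=telemetry.state(); print(s['t'],B.T@s['ft_force'],s['width'],tippos())
r=tip(20,18,0)
for a in [(20,15,0),(20,12,0),(20,9,0)]: print(cmd(tip(*a),r))"
```

```text
16.3 [0.1036 0.8877 0.234 ] 9.506524542431526e-05 (array([20.03, -0.06, 17.94]), np.float64(-0.02))
[-0.0014  0.0021 -0.0054  0.      0.      0.    ]
[-0.0028  0.0042 -0.0109  0.      0.      0.    ]
[-0.0042  0.0063 -0.0163  0.      0.      0.    ]
```

Emit:
servo_tool(series=[[-0.0007,0.001,-0.0027,0,0,0,255],[-0.0014,0.0021,-0.0054,0,0,0,255],[-0.0021,0.0032,-0.0081,0,0,0,255],[-0.0028,0.0042,-0.0109,0,0,0,255],[-0.0028,0.0042,-0.0109,0,0,0,255]])

```text
t: 16.8
eef_pos: [0.571, 0.1977, 0.1027]
eef_rot: [[-0.501, 0.834, -0.232], [0.755, 0.552, 0.353], [0.423, 0.002, -0.906]]
ft_force: [-0.4, -4.6, 16.9]
width: 0.0001
grasp_force: 8.2
```

```bash
python3 -c "
from plan import *
s=telemetry.state(); print(s['t'],B.T@s['ft_force'],tippos())"
```

```text
16.8 [ 3.8248  2.8672 16.8905] (array([19.47, -0.63, 15.68]), np.float64(0.0))
```

Emit:
servo_tool(series=[[-0.0014,0.0021,-0.0054,0,0,0,255],[-0.0014,0.0021,-0.0054,0,0,0,255]])

```text
t: 17.0
eef_pos: [0.5711, 0.1978, 0.1025]
eef_rot: [[-0.501, 0.834, -0.231], [0.755, 0.552, 0.355], [0.423, 0.003, -0.906]]
ft_force: [-2.7, -8.4, 29.5]
width: 0.0002
grasp_force: 14.7
```

```bash
python3 -c "
from plan import *
s=telemetry.state(); print(s['t'],B.T@s['ft_force'],tippos())
r=tip(20,9,0)
for a in [(20,22,0),(-12,22,0),(-12,12,0)]: print(cmd(tip(*a),r))"
```

```text
17.0 [ 7.503   6.8756 29.056 ] (array([19.41, -0.73, 15.48]), np.float64(0.06))
[ 0.0061 -0.0091  0.0236  0.      0.      0.    ]
[ 0.0382 -0.0574 -0.0035  0.      0.      0.    ]
[ 0.0335 -0.0504 -0.0216  0.      0.      0.    ]
```

Solid contact with no movement under 29 N. I'll probe the other side of the middle for comparison.

Emit:
servo_tool(series=[[0.0061,-0.0091,0.0236,0,0,0,255],[0.0061,-0.0091,0.0236,0,0,0,255],[0.0382,-0.0574,-0.0035,0,0,0,255],[0.0382,-0.0574,-0.0035,0,0,0,255],[0.0356,-0.0536,-0.0135,0,0,0,255],[0.0345,-0.0519,-0.018,0,0,0,255],[0.0335,-0.0504,-0.0216,0,0,0,255],[0.0335,-0.0504,-0.0216,0,0,0,255]])

```text
t: 17.8
eef_pos: [0.587, 0.1728, 0.0888]
eef_rot: [[-0.502, 0.833, -0.232], [0.756, 0.553, 0.351], [0.421, 0.001, -0.907]]
ft_force: [-0.8, -9.0, 21.0]
width: -0.0002
grasp_force: 10.5
```

```bash
python3 -c "
from plan import *
s=telemetry.state(); print(s['t'],B.T@s['ft_force'],tippos())
r=tip(-12,12,0)
for a in [(-12,40,0)]: print(cmd(tip(*a),r))"
```

```text
17.8 [ 2.4588  5.6919 21.9764] (array([-13.23,  -0.04,  15.66]), np.float64(-0.1))
[ 0.0131 -0.0197  0.0508  0.      0.      0.    ]
```

The cell top is at the same height on both sides (15.5 and 15.7 mm), so the cell is level on both saddles. Next I'll go over and behind the cover.

```bash
python3 -c "
from plan import *
O+=B[:,2]*.002
ref=tip(-13,15-1.5,0)
s=telemetry.state(); ref=(s['eef_pos'],tip(0,0,0)[1])
print('A');
for a in [(-13,155,0),(142,155,0),(142,92,0)]: print(a,cmd(tip(*a),ref)[:3])
print('B')
def corner(ph,d=85): return (55.5-d*np.cos(ph)+5*np.sin(ph)+11, 21+d*np.sin(ph)+5*np.cos(ph), 0)
r=tip(142,92,0)
for ph in [2.14,1.9,1.65,1.4,1.15,.9,.65,.4,.2,.05,-.05]: print(ph,np.round(corner(ph),1),cmd(tip(*corner(ph)),r)[:3])
"
```

```text
A
(-13, 155, 0) [ 0.0659 -0.0991  0.2564]
(142, 155, 0) [-0.0898  0.1347  0.3874]
(142, 92, 0) [-0.1193  0.1791  0.2732]
B
2.14 [116.5  89.9   0. ] [ 0.0246 -0.037  -0.0253]
1.9 [98.7 99.8  0. ] [ 0.0471 -0.0708 -0.0224]
1.65 [ 78.2 105.3   0. ] [ 0.0703 -0.1056 -0.0297]
1.4 [ 57.  105.6   0. ] [ 0.0918 -0.1379 -0.0472]
1.15 [ 36.3 100.6   0. ] [ 0.1102 -0.1655 -0.0737]
0.9 [17.6 90.7  0. ] [ 0.1244 -0.1868 -0.1075]
0.65 [ 1.9 76.4  0. ] [ 0.1335 -0.2005 -0.1467]
0.4 [-9.8 58.7  0. ] [ 0.1369 -0.2057 -0.1887]
0.2 [-15.8  42.8   0. ] [ 0.1355 -0.2035 -0.2226]
0.05 [-18.1  30.2   0. ] [ 0.1319 -0.1982 -0.2473]
-0.05 [-18.6  21.7   0. ] [ 0.1285 -0.193  -0.2631]
```

Emit:
servo_tool(series=[[0.033,-0.05,0.13,0,0,0,255],[0.066,-0.099,0.256,0,0,0,255],[0.066,-0.099,0.256,0,0,0,255],[0.066,-0.099,0.256,0,0,0,255],[-0.09,0.135,0.387,0,0,0,255],[-0.09,0.135,0.387,0,0,0,255],[-0.09,0.135,0.387,0,0,0,255],[-0.09,0.135,0.387,0,0,0,255],[-0.09,0.135,0.387,0,0,0,255],[-0.119,0.179,0.273,0,0,0,255],[-0.119,0.179,0.273,0,0,0,255],[-0.119,0.179,0.273,0,0,0,255]])

```text
t: 19.0
eef_pos: [0.5236, 0.2638, 0.2191]
eef_rot: [[-0.499, 0.833, -0.241], [0.756, 0.554, 0.349], [0.424, -0.008, -0.905]]
ft_force: [-0.7, -0.3, 0.0]
width: -0.0002
grasp_force: 0.0
```

```bash
python3 -c "
from plan import *
s=telemetry.state(); print(s['t'],B.T@s['ft_force'],tippos(),s['joint_pos'])
O+=B[:,2]*.002
print(cmd(tip(142,92,0)))
"
```

```text
19.0 [ 0.1174  0.7151 -0.0494] (array([142.33,   2.28,  86.83]), np.float64(0.11)) [-25.6386  29.2313   9.6015 108.7331 -35.09    56.1539  40.0817]
[ 0.0075 -0.003   0.0127  0.0014 -0.0036  0.0002]
```

Emit:
servo_tool(series=[[0.032,-0.04,-0.0126,0,0,0,255],[0.0546,-0.0738,-0.0097,0,0,0,255],[0.0778,-0.1086,-0.017,0,0,0,255],[0.0993,-0.1409,-0.0345,0,0,0,255],[0.1177,-0.1685,-0.061,0,0,0,255],[0.1319,-0.1898,-0.0948,0,0,0,255],[0.141,-0.2035,-0.134,0,0,0,255],[0.1444,-0.2087,-0.176,0,0,0,255],[0.143,-0.2065,-0.21,0,0,0,255],[0.1412,-0.204,-0.222,0,0,0,255],[0.1394,-0.2012,-0.2346,0,0,0,255],[0.1394,-0.2012,-0.2346,0,0,0,255]])

```text
t: 20.2
eef_pos: [0.5948, 0.1651, 0.1044]
eef_rot: [[-0.502, 0.832, -0.236], [0.754, 0.555, 0.352], [0.424, -0.001, -0.906]]
ft_force: [-0.0, 0.4, 0.1]
width: -0.0002
grasp_force: 0.0
```

```bash
python3 -c "
from plan import *
s=telemetry.state(); print(s['t'],B.T@s['ft_force'],tippos())
im,cp=snap('wrist','w11')
L=lambda ph,y:(55.5-102*np.cos(ph)+5*np.sin(ph),y,23+102*np.sin(ph)+5*np.cos(ph))
for ph in (0,.1,2.14): print(ph,[proj(O+B@np.array(L(ph,y))/1e3,cp,True)[0].round().tolist() for y in(31,-31)])
for x,y in((20,25),(0,25),(20,-25),(40,20),(40,0)):
    u=proj(O+B@np.array([x,y,28])/1e3,cp,True)[0].astype(int); print(x,y,u,im[u[1],u[0]])
"
```

```text
20.2 [ 0.3227 -0.1617 -0.0928] (array([-16.4 ,  -2.34,  34.3 ]), np.float64(0.07))
0 [[257.0, 354.0], [383.0, 354.0]]
0.1 [[254.0, 364.0], [386.0, 365.0]]
2.14 [[168.0, -96.0], [458.0, -102.0]]
20 25 [259 223] [26 26 27]
0 25 [262 267] [23 26 26]
20 -25 [378 223] [25 26 28]
40 20 [269 176] [27 27 30]
40 0 [318 175] [26 26 28]
```

The cover is now over the bay. I'll press it fully down.

Emit:
servo_tool(series=[[-0.002,0.003,-0.008,0,0,0,255],[-0.004,0.006,-0.015,0,0,0,255],[-0.0056,0.0084,-0.0217,0,0,0,255],[-0.0056,0.0084,-0.0217,0,0,0,255],[-0.0056,0.0084,-0.0217,0,0,0,255]])

```text
t: 20.75
eef_pos: [0.5949, 0.1668, 0.0987]
eef_rot: [[-0.502, 0.834, -0.231], [0.755, 0.552, 0.354], [0.423, 0.003, -0.906]]
ft_force: [-1.4, -6.1, 20.6]
width: -0.0002
grasp_force: 10.2
```

```bash
python3 -c "
from plan import *
s=telemetry.state(); print(s['t'],B.T@s['ft_force'],tippos())"
```

```text
20.75 [ 4.787   4.5986 20.4539] (array([-17.59,  -3.34,  28.53]), np.float64(0.01))
```

It is firmly shut: stopped at z 28.5 mm, where the closed cover is expected, under 20 N. I'll back off.

Emit:
servo_tool(series=[[0.02,-0.03,0.08,0,0,0,255],[0.047,-0.07,0.181,0,0,0,255],[0.047,-0.07,0.181,0,0,0,255],[0.047,-0.07,0.181,0,0,0,255],[0.047,-0.07,0.181,0,0,0,255]])

```text
t: 21.25
eef_pos: [0.6153, 0.1339, 0.1839]
eef_rot: [[-0.501, 0.832, -0.236], [0.754, 0.554, 0.352], [0.424, -0.001, -0.906]]
ft_force: [-0.7, 0.4, 0.8]
width: -0.0001
grasp_force: 0.0
```

```bash
python3 -c "
from plan import *
s=telemetry.state(); print(s['t'],s['ft_force'],tippos())
im,cp=snap('wrist','w12'); O+=B[:,2]*.002
L=lambda ph,y:(55.5-102*np.cos(ph)+5*np.sin(ph),y,21+102*np.sin(ph)+5*np.cos(ph))
for ph in (0,.06,.12): print(ph,proj(O+B@np.array(L(ph,22))/1e3,cp,True)[0].round(1))
u=proj(O+B@np.array(L(0,22))/1e3,cp,True)[0].astype(int); print([(r,int(im[r,u[0]-1:u[0]+2].mean())) for r in range(u[1]-14,u[1]+16)])"
```

```text
21.25 [-0.6687  0.364   0.7712] (array([-16.62,  -2.09, 122.1 ]), np.float64(0.08))
0 [291.2 280.7]
0.06 [290.4 283.8]
0.12 [289.5 286.4]
[(266, 18), (267, 19), (268, 23), (269, 29), (270, 27), (271, 26), (272, 26), (273, 21), (274, 18), (275, 19), (276, 17), (277, 18), (278, 18), (279, 18), (280, 18), (281, 21), (282, 43), (283, 118), (284, 175), (285, 202), (286, 206), (287, 208), (288, 208), (289, 208), (290, 207), (291, 205), (292, 204), (293, 201), (294, 200), (295, 199)]
```

```bash
python3 -c "
from workcell import manip; print(manip.finish_job())"
```

```text
the job is handed in; nothing more can be done
None
```

I loaded the fat cell, let go of it, closed the cover and handed the job in at about 21 s; touch and force checks show the cell level on both saddles and the cover pressed down to its stop, but the verdict was not shown.

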